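Lid the boxes on an indexing press table

TASK

The press's round table is locked with its three wooden boxes under the clear guard. Pull the locking plunger up, twist it so that it stays out by itself, let go, turn the table to its other stop, and twist the plunger back so that it drops home and locks. Then put each loose lid on the box of its own shape, fully seated, and in the same way (plunger parked out and let go, turn, relock) take the table back so that the boxes are under the guard again, without knocking over the glue bottle or the screw jar.

Things in the scene. Friction and masses are not known exactly. Their poses are not given: they have to be found in the camera images.
- pivot (a point): Centre of the round turntable, on its top: plywood disc 350 mm across, 36 mm above the bench, with a notched steel rim whose top is 50 mm above the bench. It turns on a fixed stand, whose axes this point has: z up, +x towards the press.
- guard (a point): Top centre of the press's clear guard plate, 122 mm above the bench, on the fixed stand, 132 mm along +x from pivot: 125 mm along x, 300 mm along y, 4 mm thick, on two legs. Lidded boxes pass beneath it (knobs 112 mm high). Behind it stands the blue press column, 50 mm wide, 200 mm tall, 67 to 137 mm further along +x; its head (44 mm wide, ram pad down to 131 mm above the bench) reaches over the guard to 28 mm short of this point.
- turntable (a joint): Turntable angle in rad. 0: pressing stop, boxes under the guard (start). Turns clockwise from above to 2.094 (120 degrees): loading stop, boxes in the open. Light friction (about 1.5 N at the post); stays where left. Hard stops at both ends, where the plunger's pin meets a rim notch (2 mm play, 0.012 rad: turn right up to the stop). With the pin in a notch the table is locked.
- post_top (a point): Top centre of the upright round steel post on the turntable by which it is turned: 22 mm diameter, 119 mm tall, top 155 mm above the bench, 130 mm from the turntable's centre. It goes round with the table.
- handle_grip (a point): Centre of the plunger's black T-handle: bar 56 mm long (this point's x), 14 wide, 24 tall, on a vertical stem 167.5 mm from the turntable's centre, 95 degrees anticlockwise from the stand's +x. 145 mm above the bench when home; rises and turns with the plunger. Beneath it: slotted steel collar, 34 mm across, top 125 mm above the bench.
- plunger (a joint): Plunger height in m. 0: home, pin in a notch. Pull straight up against a spring (5 N at home, 8 N at the top, travel 0.027). Above 0.015 the pin is clear of the rim; above 0.020 the handle can be twisted, and let go twisted it rests on the collar at 0.020. Twisted back and let go it drops to 0 over a notch, or stays at about 0.012 on the rim if there is none.
- handle (a joint): Twist of the T-handle in rad: 0 in line with the slot (the bar lies along x of the stand), growing clockwise seen from above to a stop at 1.25. Below a lift of 0.020 the slot allows less than about 0.15; the handle can be left parked from about 0.6 on.
- round_rim (a point): Centre of the mouth of the round box, level with its rim; rim 72 mm above the bench, z up. Outside diameter 72 mm, wall 7 mm, mouth 58 mm. Box fixed on the turntable, 115 mm from its centre.
- square_rim (a point): Centre of the mouth of the square box, level with its rim, 72 mm above the bench; x and y along its sides. Outside 66 x 66 mm, wall 7 mm, mouth 52 mm. Fixed on the turntable, 115 mm from its centre.
- oblong_rim (a point): Centre of the mouth of the oblong box, level with its rim, 72 mm above the bench; x along its long side, which points out from the turntable's centre. Outside 96 x 46 mm, wall 7 mm, mouth 82 x 32 mm. Fixed on the turntable, 112 mm from its centre.
- lid_round: Round wooden lid, about 110 g: plug 52 mm diameter x 10 mm below, plate 72 mm diameter x 8 mm, round knob 22 mm diameter x 32 mm on top (50 mm overall). Origin at the centre of the plug's underside, z up through the knob; when seated the origin lies 10 mm below the box's rim. It may be absent.
- lid_square: Square wooden lid, about 110 g: plug 46 x 46 x 10 mm, plate 66 x 66 x 8 mm, square knob 22 x 22 x 32 mm on top, sides along x and y. Origin at the centre of the plug's underside, z up through the knob; seated 10 mm below the box's rim. It may be absent.
- lid_oblong: Oblong wooden lid, about 110 g: plug 76 x 26 x 10 mm, plate 96 x 46 x 8 mm, bar knob 50 x 16 x 32 mm, long sides along x. Origin at the centre of the plug's underside, z up through the knob; seated 10 mm below the box's rim. It may be absent.
- glue_bottle: White glue bottle with a red cap, 60 mm diameter, 160 mm tall, upright; origin at its foot. Not to be knocked over.
- screw_jar: Glass jar with a steel cap, 70 mm diameter, 90 mm tall, upright; origin at its foot. Not to be knocked over.
Not all that is in view belongs to the job. What is shaped like the lid_square but purple is not meant. Leave any black look-alike of the lid_oblong alone.

How it is judged:
On the way, in this order (a step that is already met when the one before it is completed fails the run):
1. the plunger is parked out, twisted, and let go (value of joint plunger above 0.017 m and value of joint handle above 0.5 rad and contact force between the fingers and handle below 0.1 N), for 0.3 s.
2. the table is at the loading stop and locked (value of joint turntable above 2.06 rad and value of joint plunger below 0.004 m and value of joint handle below 0.2 rad), for 0.2 s.
3. every lid present is seated on the box of its shape, the table still locked at the loading stop (horizontal distance between lid_round and round_rim below 0.006 m and z of lid_round in the frame of round_rim between -0.014 and -0.007 m and angle between each of lid_round, lid_square, lid_oblong's own z axis and vertical below 0.07 rad and horizontal distance between lid_square and square_rim below 0.006 m and z of lid_square in the frame of square_rim between -0.014 and -0.007 m and horizontal distance between lid_oblong and oblong_rim below 0.006 m and z of lid_oblong in the frame of oblong_rim between -0.014 and -0.007 m and value of joint turntable above 2.06 rad and value of joint plunger below 0.006 m), for 0.2 s.
4. the plunger is parked out again, twisted, and let go (all of step 1), for 0.3 s.
At the end, for the whole second after the job is handed in: Table back at the pressing stop (0.035 rad) and still; plunger home (4 mm), handle in line with the slot (0.2 rad); every lid present sits on the box of its own shape: centred within 6 mm, level within 0.07 rad, plug down in the mouth (within 3 mm of fully seated) (horizontal distance between lid_round and round_rim below 0.006 m and z of lid_round in the frame of round_rim between -0.014 and -0.007 m and angle between each of lid_round, lid_square, lid_oblong's own z axis and vertical below 0.07 rad and horizontal distance between lid_square and square_rim below 0.006 m and z of lid_square in the frame of square_rim between -0.014 and -0.007 m and horizontal distance between lid_oblong and oblong_rim below 0.006 m and z of lid_oblong in the frame of oblong_rim between -0.014 and -0.007 m and value of joint turntable below 0.035 rad and value of joint plunger below 0.004 m and value of joint handle below 0.2 rad and velocity of joint turntable below 0.05 rad/s); the robot touches nothing.
It fails at once if the glue bottle or the screw jar is knocked over (angle between any of glue_bottle, screw_jar's own z axis and vertical above 0.6 rad).
Of lid_round, lid_square, lid_oblong only 2 to 3 are there at a start; the rules pass over those that are not, and their reading is None.
At some moment in a run one of lid_round, lid_square, lid_oblong may be knocked a few centimetres aside while the robot is not near it.
It also fails if it takes over 210 s, if anything falls off the work surface, if the arm or the gripper's body presses on something with over 40 N, if the wrist force passes 120 N, or if a joint passes its speed limit or range.

ROBOT

A 6-joint arm with a two-finger parallel gripper is mounted at the origin on the work surface. World frame = base frame: x ahead of the robot, y to its left, z up, the work surface at z = 0. Lengths are in m, angles in rad, forces in N, time in s.
With the tool pointing down it reaches from about 0.375 to 0.975 m from the base axis. Payload 3.8 kg.
Tool frame: the origin (TCP) lies between the finger pads; the fingertips stand 14 mm ahead of it and the grasp point (between the pads) lies 5 mm behind it (env.tcp_to_tips is the distance from the TCP to the fingertips, in m); z points along the fingers, y is the direction in which the jaws open and shut (so a half turn about z gives the same grasp; the last joint's range is limited). The gripper opens to 88 mm and grips with 3 to 60 N. Pads are 18 mm wide; open, the fingers measure 123 mm over their backs; the gripper's body (75 mm by 187 mm) begins 45 mm behind the grasp point.
Start: joints at [1.148, 0.264, 1.604, -0, 1.274, -0.037], TCP at [0.254, 0.625, 0.225] pointing down, gripper open.
Joint ranges: [-2.63, 2.63], [-0.94, 2.18], [0.31, 2.57], [-1.31, 4.45], [0, 2.66], [-2.55, 2.55]. Speed limits (rad/s): [2.57, 2.57, 3.14, 3.14, 3.14, 3.14].

INTERFACE

Orientations are given as a unit quaternion [w, x, y, z].
In Python, from station import env, cams gives the robot as it stands. The module is installed in compiled form; this text tells all that it offers.
- The arm moves only by the tool play_rows, never from a script. Its argument "moves" is a list of rows, each a list of 7 numbers: the closure, from -1 (fully open) to 1 (shut), so that 0 is half open, then the shift along the tool's x, y, z in m, then the turn, a rotation vector about the tool's x, y, z in degrees. A call has exactly 8 rows; each row shifts and turns the pose as measured when the row begins, along the tool's axes as they then stand; what a row does not reach is not made up. A row lasts 1/12 s, in which the tool goes at most 41.7 mm and 7.16 degrees, less where a joint would pass 70% of its speed; a pose out of reach is approached as far as the arm can. A call is refused whole if a number of a shift passes 0.0417 or a number of a turn 7.16, either way. A call with a gripper value outside its range is refused whole. The fingers move at their own pace and stop on an object; the grip force is fixed at half the most. Time passes only in rows, so rows that do not move let the fingers close, or fill a call up. It gives the time, the measured TCP pose, the force and the opening at its end, in the units of the state.
- env.observe(): the state, without advancing time (a new reading comes with each control period).
- cams.get_image(name): name is "side" or "top"; returns the picture (480x640x3 uint8, red, green, blue); there is no depth.
- cams.camera_params(name): a dict with "fx", "fy", "cx", "cy" (pixels), "D" ([k1, k2, p1, p2, k3] as OpenCV has them; the pictures are not rectified), "position" and "rotation" of the camera in the world. Camera axes: x right, y up, looking along -z (the intrinsics and any distortion apply to the point x, -y, -z); pixel columns grow to the right and rows downward; lengths in m; the calibration is good to about 2 mm. A picture is of the moment at which its call begins. camera_params takes no time and is no camera call.
- env.sign_off(): hands the job in, once; it reports no verdict.
The state is a dict: "clock": time; "qpos": joint angles; "joint_velocities": joint speeds; "joint_efforts": joint torques, N m; "position": TCP position; "tcp_rot": TCP orientation; "ft_force": force on the tool from outside, world axes, zero at the start; "torque": the same for the moment, N m; "width": opening from 0.0 (shut) to 1.0 (fully open).
Only numpy, scipy, OpenCV 4.12 (cv2) and the standard library are available. Lean on these libraries where they do the work, as an engineer would, in place of code of your own. Each camera call takes 0.05 s, during which the arm holds its last target. There are 200 camera calls.

## Working session

There is one attempt and no reset: what is moved stays moved. The work goes in short steps, Python scripts to look and compute and a tool call to move; the robot and the scene stay as the last step left them, time stands still between calls to the robot, and variables do not carry over. Pictures are saved under pics/ and viewed, about 12 in all and at most 16, crops included, and the job is handed in when it is done.

Besides the shell and the picture viewer there is one more tool, called after "Emit:" as name(argument=value, ...) on one line, values as JSON. play_rows: Moves the arm, as the interface text tells. Its arguments: {"type":"object","properties":{"moves":{"type":"array","items":{"type":"array","items":{"type":"number"}}}},"required":["moves"]}

```bash
mkdir -p pics; cat > h.py <<'E'
import numpy as np, cv2
from station import env, cams
from scipy.spatial.transform import Rotation as R
def snap(name, f):
    im=cams.get_image(name); cv2.imwrite('pics/'+f, im[:,:,::-1]); return im
def par(name):
    p=cams.camera_params(name); K=np.array([[p['fx'],0,p['cx']],[0,p['fy'],p['cy']],[0,0,1.]])
    rot=np.array(p['rotation'],float)
    M=rot if rot.shape==(3,3) else R.from_quat(np.r_[rot[1:],rot[0]]).as_matrix()
    return K,np.array(p['D'],float),np.array(p['position'],float),M
def ray(name,uv):
    K,D,P,M=par(name); n=cv2.undistortPoints(np.array(uv,float).reshape(-1,1,2),K,D).reshape(-1,2)
    d=np.c_[n[:,0],-n[:,1],-np.ones(len(n))]@M.T
    return P,d/np.linalg.norm(d,axis=1)[:,None]
def onz(name,uv,z):
    P,d=ray(name,uv); return P+d*((z-P[2])/d[:,2])[:,None]
def proj(name,X):
    K,D,P,M=par(name); c=(np.atleast_2d(X)-P)@M; c=c*[1,-1,-1]
    return cv2.projectPoints(c,np.zeros(3),np.zeros(3),K,D)[0].reshape(-1,2)
def tri(uvs):
    A=np.zeros((3,3));b=np.zeros(3)
    for n,uv in uvs:
        P,d=ray(n,[uv]); Q=np.eye(3)-np.outer(d[0],d[0]); A+=Q;b+=Q@P
    return np.linalg.solve(A,b)
def st():
    s=env.observe(); q=np.array(s['tcp_rot']); m=R.from_quat(np.r_[q[1:],q[0]])
    return s,np.array(s['position']),m
E
python3 - <<'E'
from h import *
for n in('top','side'): snap(n,n+'0.png'); print(n,par(n)[0].diagonal(),*par(n)[1:])
s,p,m=st(); print(s); print(m.as_matrix().round(3)); print(env.tcp_to_tips)
E
```

```text
top [472.92777884 472.92777884   1.        ] [-0.12859625  0.          0.          0.          0.        ] [ 0.29485047 -0.12808012  1.37162694] [[-0.01048784  0.98358589 -0.18013552]
 [-0.99985217 -0.00786072  0.01529183]
 [ 0.01362484  0.18026927  0.98352293]]
side [452.56056701 452.56056701   1.        ] [-0.05473669  0.          0.          0.          0.        ] [ 0.04201182 -0.84922356  1.00125327] [[ 0.82105411  0.42109329 -0.3854226 ]
 [-0.5706868   0.58932325 -0.57185198]
 [-0.01366453  0.68947701  0.72417866]]
{'clock': 0.1, 'qpos': array([ 1.14811233e+00,  2.64678644e-01,  1.60520774e+00, -1.95505683e-05,
        1.27370501e+00, -3.69088822e-02]), 'joint_velocities': array([-0.00259108, -0.00063109, -0.00312652, -0.00077096,  0.00032346,
       -0.0005901 ]), 'joint_efforts': array([ 2.96405842e-04, -5.03617752e+01, -3.58072793e+01,  7.32522388e-02,
        2.32776348e-02, -3.22454127e-05]), 'position': array([0.25373051, 0.62478624, 0.22382801]), 'tcp_rot': array([-2.18538157e-04,  1.91690782e-01,  9.81454861e-01, -9.75231567e-04]), 'ft_force': array([ 0.13174615, -1.16187744,  0.77925154]), 'torque': array([0.00754715, 0.03659641, 0.00337275]), 'width': 1.0008341397196507}
[[-0.927  0.376 -0.001]
 [ 0.376  0.927 -0.002]
 [ 0.    -0.002 -1.   ]]
0.014
```

View pics/top0.png

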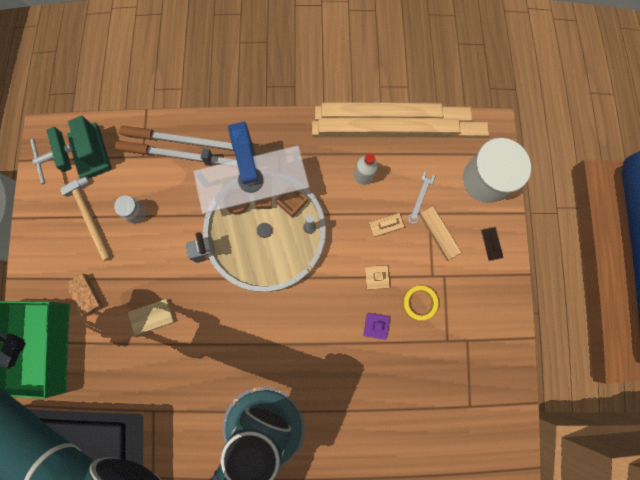

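View pics/side0.png

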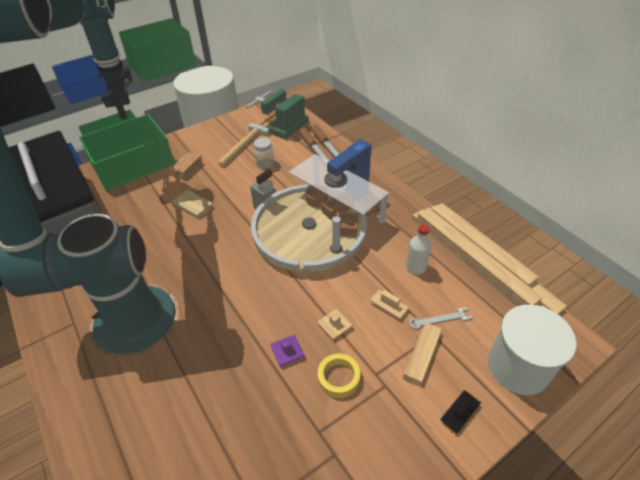

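The top view shows the turntable (hub near (265,230)), post top (310,226), T-handle (198,245), guard (250,180), bottle (367,168) and jar (127,208).

Lid candidates in the top view:
- Oblong wooden lid at (387,225).
- Its black look-alike at (492,243), to be left alone.
- Square wooden lid at (377,277).
- Purple look-alike at (377,326), not meant.
- Plain wood blocks at (152,317) and (440,233), and the yellow ring at (421,303), which aren't lids.
- No round lid is visible so far.

I'll check this in one close crop.

```bash
python3 - <<'E'
import cv2
t=cv2.imread('pics/top0.png'); s=cv2.imread('pics/side0.png')
a=cv2.resize(t[140:300,180:340],None,fx=3.7,fy=3.7,interpolation=cv2.INTER_CUBIC)[:592,:592]
cv2.imwrite('pics/c1.png',a)
b=cv2.resize(t[200:350,355:505],None,fx=2.6,fy=2.6,interpolation=cv2.INTER_CUBIC)
c=cv2.resize(s[155:305,240:390],None,fx=4,fy=4,interpolation=cv2.INTER_CUBIC)
cv2.imwrite('pics/c2.png',c)
d=cv2.resize(s[280:370,260:420],None,fx=2.4,fy=2.4,interpolation=cv2.INTER_CUBIC)
import numpy as np
o=np.zeros((600,390,3),np.uint8); o[:390,:390]=b; o[390:390+210,:384]=d[:210]
cv2.imwrite('pics/c3.png',o)
E
```

```text
(no output)
```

View pics/c1.png

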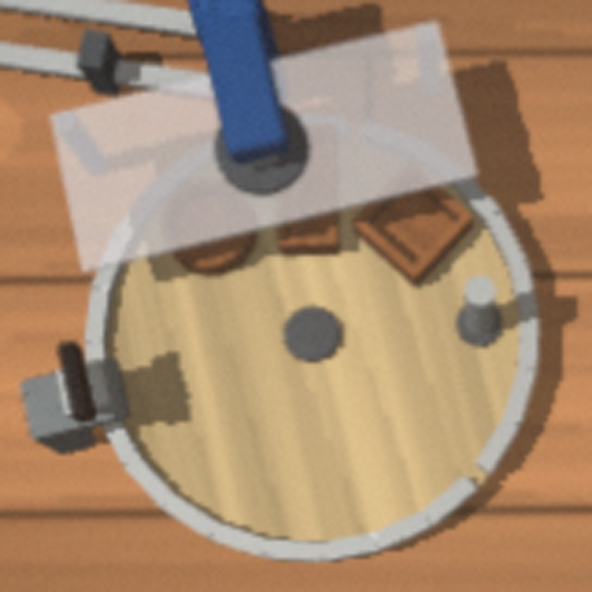

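View pics/c2.png

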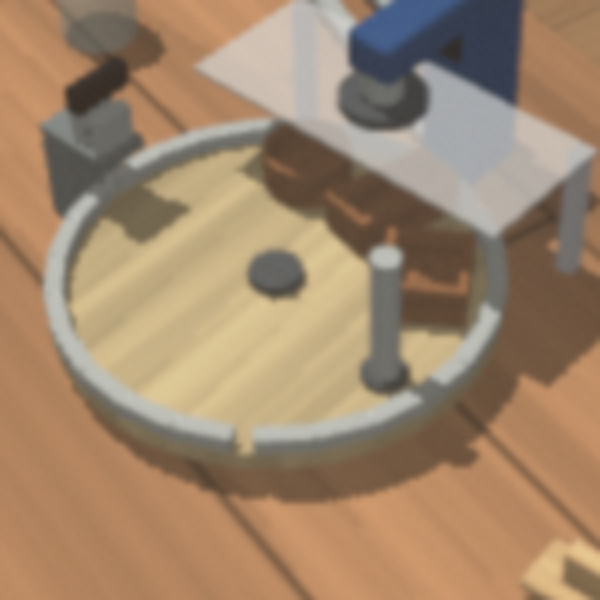

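View pics/c3.png

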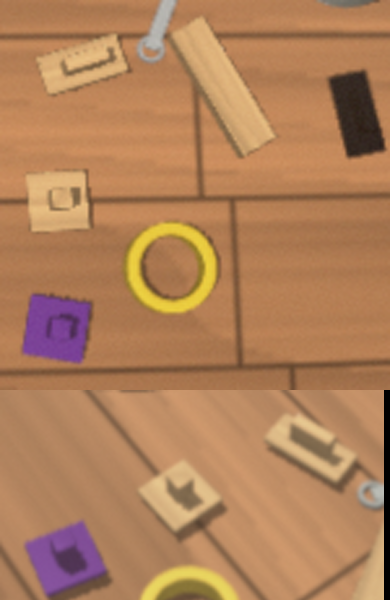

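```bash
python3 - <<'E'
from h import *
from scipy.optimize import least_squares
im=cv2.cvtColor(cv2.imread('pics/top0.png'),cv2.COLOR_BGR2HSV).astype(int)
v,u=np.mgrid[0:480,0:640]; g=(im[...,1]<45)&(im[...,2]>110)
X=onz('top',np.c_[u[g],v[g]],.05)
c0=onz('top',[[265,231]],.05)[0]
r=np.hypot(*(X-c0)[:,:2].T); X=X[(r>.15)&(r<.205)]
for _ in range(3):
    f=least_squares(lambda p:np.hypot(X[:,0]-p[0],X[:,1]-p[1])-p[2],[*c0[:2],.18],loss='soft_l1',f_scale=.004)
    X=X[np.abs(f.fun)<.012] if _<2 else X
piv=f.x[:2]; print('pivot',f.x,len(X))
def C(p,s,o): return (np.array(p,float)+.5)/s-.5+np.array(o)
gp=onz('top',C([(50,117),(437,22),(477,177),(83,272)],3.7,(180,140)),.122)[:,:2]
print('guard',gp.round(4).tolist(),gp.mean(0),[np.linalg.norm(gp[i]-gp[i-1]).round(3) for i in range(4)])
d=gp.mean(0)-piv; print('dist',np.hypot(*d),'yaw',np.degrees(np.arctan2(d[1],d[0])))
e=gp[0]-gp[1]+gp[3]-gp[2]; print('yaw from edge',np.degrees(np.arctan2(-e[0],e[1])))
pt=onz('top',C([(480,290)],3.7,(180,140)),.155)[0]; S=C([(386,257)],4,(240,155))[0]
print('post top',pt,tri([('top',C([(480,290)],3.7,(180,140))[0]),('side',S)]),'dist',np.hypot(*(pt[:2]-piv)),np.degrees(np.arctan2(*(pt[:2]-piv)[::-1])))
h=C([(77,383)],3.7,(180,140))[0]; print('handle',onz('top',[h],.155),tri([('top',h),('side',C([(97,86)],4,(240,155))[0])]))
hp=onz('top',[h],.155)[0,:2]-piv; print(np.hypot(*hp),np.degrees(np.arctan2(*hp[::-1])))
for nm,k,z in (('square',[(26,174),(87,170),(91,229),(32,233)],.018),('oblong',[(37,59),(122,34),(131,68),(48,95)],.018),('sq knob',[(63,198)],.05),('ob knob',[(64,66),(113,49)],.05)):
    q=onz('top',C(k,2.6,(355,200)),z)[:,:2]; print(nm,q.mean(0).round(4),[np.linalg.norm(q[i]-q[i-1]).round(3) for i in range(len(q))],'ang',[np.degrees(np.arctan2(*(q[i]-q[i-1])[::-1])).round(1) for i in range(len(q))])
print('bottle cap',onz('top',[[370,159]],.16),'jar',onz('top',[[125,203]],.09))
E
```

```text
pivot [ 0.56254664 -0.00529123  0.17043984] 1914
guard [[0.7111, 0.1856], [0.7831, -0.1055], [0.6609, -0.1347], [0.5912, 0.1559]] [0.68656339 0.02534173] [np.float64(0.123), np.float64(0.3), np.float64(0.126), np.float64(0.299)]
dist 0.12774401798193422 yaw 13.874709497191366
yaw from edge 13.696234276751685
post top [ 0.56767206 -0.13597685  0.155     ] [ 0.5668216  -0.1356405   0.15544062] dist 0.13078608945415884 -87.75404091941742
handle [[0.50272287 0.15005299 0.155     ]] [0.50413326 0.15218885 0.145892  ]
0.1664653413560398 111.06192452308393
square [ 0.4227 -0.3312] [np.float64(0.066), np.float64(0.069), np.float64(0.066), np.float64(0.066)] ang [np.float64(4.2), np.float64(-86.9), np.float64(-178.1), np.float64(93.1)]
oblong [ 0.578  -0.3657] [np.float64(0.043), np.float64(0.102), np.float64(0.04), np.float64(0.1)] ang [np.float64(15.0), np.float64(-73.8), np.float64(-167.9), np.float64(107.6)]
sq knob [ 0.4233 -0.3308] [np.float64(0.0)] ang [np.float64(0.0)]
ob knob [ 0.5786 -0.3647] [np.float64(0.059), np.float64(0.059)] ang [np.float64(108.8), np.float64(-71.2)]
bottle cap [[ 0.72907374 -0.30134833  0.16      ]] jar [[0.6309806  0.38694368 0.09      ]]
```

```bash
cat >> h.py <<'E'
def plan(tgt,yaw,n,grip,tilt=True):
    """rows (tool axes) from here to tgt with tool y at world angle yaw(deg), tool down"""
    s,p,m=st(); M=m.as_matrix(); a0=np.degrees(np.arctan2(M[1,1],M[0,1]))
    a1=a0+((yaw-a0+180)%360-180)
    e=(m.inv()*R.from_matrix(Rd(a1))).as_rotvec(degrees=True)  # total turn in tool
    print('at',p.round(4),'yaw',round(a0,1),'z',M[:,2].round(3),'q6',round(np.degrees(s['qpos'][5])),'F',np.array(s['ft_force']).round(1),'w',round(s['width'],3),'t',round(s['clock'],1))
    d=(np.array(tgt)-p)/n
    for i in range(n):
        a=a0+(a1-a0)*i/n; t=Rd(a).T@d
        print([grip,*[round(float(x),4) for x in t],0,0,round(-(a1-a0)/n,2)])
def Rd(a):
    a=np.radians(a); c,s=np.cos(a),np.sin(a)
    return np.array([[-s,c,0],[c,s,0],[0,0,-1.]])
E
python3 - <<'E'
from h import *
im=cv2.cvtColor(cv2.imread('pics/top0.png'),cv2.COLOR_BGR2HSV)
g=((im[...,2]<75)).astype(np.uint8); g[:225]=0;g[262:]=0;g[:,:188]=0;g[:,212:]=0
n,l,s,c=cv2.connectedComponentsWithStats(g)
for i in range(1,n): print(s[i],c[i]); 
pts=np.argwhere(g)[:,::-1].astype(float); print(pts.min(0),pts.max(0))
print(onz('top',[c[1:][np.argmax(s[1:,4])]],.155))
plan([.505,.152,.215],103.8,16,-0.4)
E
```

```text
[197 233   9  21 110] [200.80909091 243.49090909]
[192 256  13   6  51] [198.82352941 258.31372549]
[192. 233.] [205. 261.]
[[0.50180631 0.14906122 0.155     ]]
at [0.2537 0.6248 0.2238] yaw 67.9 z [-0.001 -0.002 -1.   ] q6 -2 F [ 0.1 -1.2  0.8] w 1.001 t 0.1
[-0.4, -0.0257, -0.0215, 0.0006, 0, 0, np.float64(-2.24)]
[-0.4, -0.0248, -0.0225, 0.0006, 0, 0, np.float64(-2.24)]
[-0.4, -0.0239, -0.0234, 0.0006, 0, 0, np.float64(-2.24)]
[-0.4, -0.023, -0.0243, 0.0006, 0, 0, np.float64(-2.24)]
[-0.4, -0.022, -0.0252, 0.0006, 0, 0, np.float64(-2.24)]
[-0.4, -0.021, -0.0261, 0.0006, 0, 0, np.float64(-2.24)]
[-0.4, -0.02, -0.0269, 0.0006, 0, 0, np.float64(-2.24)]
[-0.4, -0.0189, -0.0276, 0.0006, 0, 0, np.float64(-2.24)]
[-0.4, -0.0178, -0.0283, 0.0006, 0, 0, np.float64(-2.24)]
[-0.4, -0.0167, -0.029, 0.0006, 0, 0, np.float64(-2.24)]
[-0.4, -0.0155, -0.0296, 0.0006, 0, 0, np.float64(-2.24)]
[-0.4, -0.0144, -0.0302, 0.0006, 0, 0, np.float64(-2.24)]
[-0.4, -0.0132, -0.0308, 0.0006, 0, 0, np.float64(-2.24)]
[-0.4, -0.0119, -0.0313, 0.0006, 0, 0, np.float64(-2.24)]
[-0.4, -0.0107, -0.0317, 0.0006, 0, 0, np.float64(-2.24)]
[-0.4, -0.0095, -0.0321, 0.0006, 0, 0, np.float64(-2.24)]
```

Emit:
play_rows(moves=[[-0.4,-0.026,-0.0215,0,0,0,-2.3],[-0.4,-0.025,-0.0225,0,0,0,-2.3],[-0.4,-0.024,-0.0235,0,0,0,-2.3],[-0.4,-0.023,-0.0245,0,0,0,-2.3],[-0.4,-0.022,-0.025,0,0,0,-2.3],[-0.4,-0.021,-0.026,0,0,0,-2.3],[-0.4,-0.02,-0.027,0,0,0,-2.3],[-0.4,-0.019,-0.0275,0,0,0,-2.3]])

```text
clock: 0.77
position: [0.3812, 0.3838, 0.2176]
tcp_rot: [-0.003, 0.019, 1.0, -0.003]
ft_force: [0.3, 0.1, 0.2]
width: 0.699
```

Emit:
play_rows(moves=[[-0.4,-0.018,-0.028,0,0,0,-2.3],[-0.4,-0.017,-0.029,0,0,0,-2.3],[-0.4,-0.0155,-0.0295,0,0,0,-2.3],[-0.4,-0.0145,-0.03,0,0,0,-2.3],[-0.4,-0.013,-0.031,0,0,0,-2.3],[-0.4,-0.012,-0.031,0,0,0,-2.3],[-0.4,-0.011,-0.0315,0,0,0,-2.3],[-0.4,-0.0095,-0.032,0,0,0,-2.3]])

```text
clock: 1.43
position: [0.5194, 0.1405, 0.2149]
tcp_rot: [-0.006, -0.15, 0.989, -0.003]
ft_force: [0.6, 0.7, 0.4]
width: 0.698
```

```bash
python3 - <<'E'
from h import *
plan([.504,.151,.2],103.8,4,-0.4)
E
```

```text
at [0.5194 0.1405 0.2149] yaw 107.2 z [-0.011 -0.008 -1.   ] q6 -94 F [0.6 0.7 0.4] w 0.698 t 1.4
[-0.4, 0.0029, 0.0037, 0.0037, 0, 0, np.float64(0.85)]
[-0.4, 0.003, 0.0036, 0.0037, 0, 0, np.float64(0.85)]
[-0.4, 0.003, 0.0036, 0.0037, 0, 0, np.float64(0.85)]
[-0.4, 0.0031, 0.0035, 0.0037, 0, 0, np.float64(0.85)]
```

Emit:
play_rows(moves=[[-0.4,0.003,0.0037,0.004,0,0,0.85],[-0.4,0.003,0.0037,0.004,0,0,0.85],[-0.4,0.003,0.0037,0.004,0,0,0.85],[-0.4,0.003,0.0035,0.004,0,0,0.85],[-0.4,0,0,0,0,0,0],[-0.4,0,0,0,0,0,0],[-0.4,0,0,0,0,0,0],[-0.4,0,0,0,0,0,0]])

```text
clock: 2.1
position: [0.5012, 0.1497, 0.1951]
tcp_rot: [-0.008, -0.116, 0.993, -0.004]
ft_force: [-0.3, 0.1, 0.3]
width: 0.699
```

```bash
python3 - <<'E'
from h import *
plan([.504,.151,.2],103.8,1,-0.4)
s=snap('side','side1.png'); t=snap('top','top1.png')
c=cv2.resize(s[135:255,190:350,::-1],None,fx=2.5,fy=2.5,interpolation=cv2.INTER_CUBIC)
d=cv2.resize(t[150:300,120:320,::-1],None,fx=2,fy=2,interpolation=cv2.INTER_CUBIC)
cv2.imwrite('pics/c4.png',np.vstack([c,d]))
print(proj('side',[[.504,.151,.145],[.504,.151,.157]]),proj('top',[[.504,.151,.157]]))
E
```

```text
at [0.5012 0.1497 0.1951] yaw 103.4 z [-0.015 -0.011 -1.   ] q6 -89 F [-0.3  0.1  0.3] w 0.699 t 2.1
[-0.4, -0.003, 0.0006, -0.0049, 0, 0, np.float64(-0.42)]
[[264.1116514  176.56074241]
 [263.68639141 173.41696988]] [[199.93511296 242.54245453]]
```

View pics/c4.png

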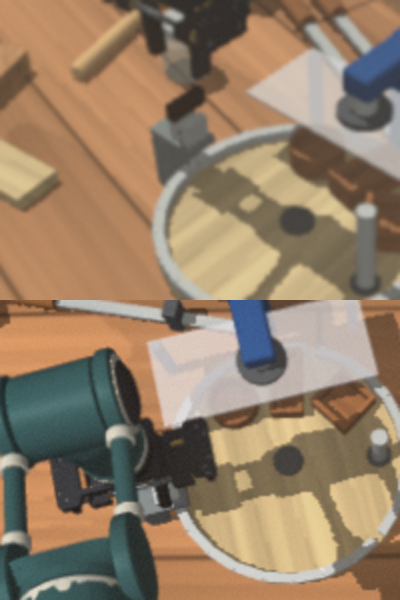

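```bash
python3 - <<'E'
s=open('h.py').read()
s=s.replace("    d=(np.array(tgt)-p)/n\n","    d=(np.array(tgt)-p)/n\n    k=(m.inv()*R.from_matrix(Rd(a0))).as_rotvec(degrees=True); print('tilt fix on row 1',k.round(2))\n").replace("round(-(a1-a0)/n,2)","float(round(-(a1-a0)/n,2))")
open('h.py','w').write(s)
from h import *
plan([.504,.151,.145],103.8,6,-0.4)
E
```

```text
at [0.5015 0.1495 0.1953] yaw 103.3 z [-0.015 -0.011 -1.   ] q6 -89 F [-0.7 -0.5 -1.4] w 0.701 t 2.2
tilt fix on row 1 [-0.39 -0.97 -0.  ]
[-0.4, -0.0005, 0.0002, 0.0084, 0, 0, -0.08]
[-0.4, -0.0005, 0.0002, 0.0084, 0, 0, -0.08]
[-0.4, -0.0005, 0.0002, 0.0084, 0, 0, -0.08]
[-0.4, -0.0005, 0.0002, 0.0084, 0, 0, -0.08]
[-0.4, -0.0005, 0.0002, 0.0084, 0, 0, -0.08]
[-0.4, -0.0005, 0.0002, 0.0084, 0, 0, -0.08]
```

Emit:
play_rows(moves=[[-0.4,-0.0005,0.0002,0.008,-0.4,-1.0,0],[-0.4,-0.0005,0.0002,0.008,0,0,0],[-0.4,-0.0005,0.0002,0.008,0,0,0],[-0.4,-0.0005,0.0002,0.008,0,0,0],[-0.4,-0.0005,0.0002,0.008,0,0,-0.2],[-0.4,-0.0005,0.0002,0.008,0,0,-0.2],[-0.4,0,0,0,0,0,0],[-0.4,0,0,0,0,0,0]])

```text
clock: 2.87
position: [0.5056, 0.152, 0.1439]
tcp_rot: [0.001, -0.12, 0.993, -0.0]
ft_force: [0.3, 0.7, 0.6]
width: 0.701
```

```bash
python3 - <<'E'
from h import *
plan([.504,.151,.145],103.8,1,-0.4)
E
```

```text
at [0.5056 0.152  0.1439] yaw 103.8 z [ 0.002  0.    -1.   ] q6 -90 F [0.3 0.7 0.6] w 0.701 t 2.9
tilt fix on row 1 [-0.02  0.1   0.  ]
[-0.4, 0.0018, -0.0006, -0.0011, 0, 0, 0.03]
```

Tool is level and in position around the bar. Closing.

Emit:
play_rows(moves=[[0.3,0,0,-0.001,0,0,0],[0.6,0,0,0,0,0,0],[0.8,0,0,0,0,0,0],[1,0,0,0,0,0,0],[1,0,0,0,0,0,0],[1,0,0,0,0,0,0],[1,0,0,0,0,0,0],[1,0,0,0,0,0,0]])

```text
clock: 3.53
position: [0.5068, 0.1522, 0.1467]
tcp_rot: [0.002, -0.12, 0.993, 0.0]
ft_force: [-0.5, 0.7, 0.1]
width: 0.117
```

Emit:
play_rows(moves=[[1,0,0,-0.004,0,0,0],[1,0,0,-0.004,0,0,0],[1,0,0,-0.004,0,0,0],[1,0,0,-0.004,0,0,0],[1,0,0,-0.004,0,0,0],[1,0,0,-0.003,0,0,0],[1,0,0,-0.001,0,0,0],[1,0,0,0,0,0,0]])

```text
clock: 4.2
position: [0.5073, 0.1524, 0.1745]
tcp_rot: [0.003, -0.12, 0.993, 0.0]
ft_force: [-0.6, -0.2, 0.5]
width: 0.007
```

```bash
python3 - <<'E'
from h import *
s=snap('side','side2.png'); t=snap('top','top2.png')
c=cv2.resize(s[110:230,200:320,::-1],None,fx=5,fy=5,interpolation=cv2.INTER_CUBIC)
cv2.imwrite('pics/c5.png',c)
E
```

```text
(no output)
```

View pics/c5.png

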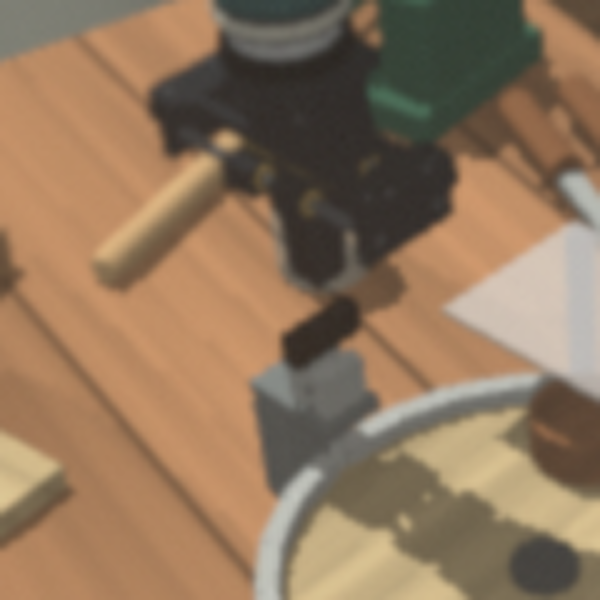

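The handle is still home at side pixel (264,176), and the closed, empty fingertips sit just above it. So the fingers probably weren't on the bar yet, or they slipped off. I'll check the geometry before retrying.

```bash
python3 - <<'E'
from h import *
s,p,m=st(); print(p,s['width'])
f=lambda X:((proj('side',X)-[200,110]+.5)*5-.5).round(0).tolist()
print('tips in crop',f([p-[0,0,.014]]))
x=np.array([np.cos(.241),np.sin(.241),0]);y=np.array([-x[1],x[0],0])
for c in ([.504,.151,.145],[.507,.153,.145]):
    c=np.array(c); print(c,[f([c+a*.028*x+b*.007*y+k*.012*np.array([0,0,1])])[0] for a in(-1,1) for b in(-1,1) for k in (-1,1)])
a=cv2.imread('pics/c5.png')[280:390,260:400]
a=cv2.resize(a,None,fx=4,fy=4); cv2.imwrite('pics/c6.png',a)
E
```

```text
[0.50709927 0.15231464 0.17406638] 0.005831826890580692
tips in crop [[323.0, 312.0]]
[0.504 0.151 0.145] [[299.0, 377.0], [294.0, 346.0], [283.0, 368.0], [278.0, 337.0], [366.0, 333.0], [362.0, 302.0], [350.0, 324.0], [346.0, 293.0]]
[0.507 0.153 0.145] [[302.0, 374.0], [297.0, 343.0], [286.0, 364.0], [281.0, 333.0], [368.0, 330.0], [365.0, 298.0], [352.0, 321.0], [349.0, 289.0]]
```

View pics/c6.png

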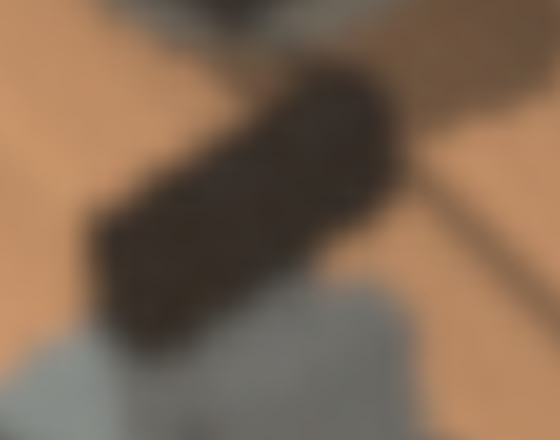

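Emit:
play_rows(moves=[[-0.2,0,0,0,0,0,0],[-0.2,0,0,0,0,0,0],[-0.2,0,0,0,0,0,0],[-0.2,0,0,0,0,0,0],[-0.2,0,0,0,0,0,0],[-0.2,0.001,0,0.009,0,0,0],[-0.2,0.001,0,0.009,0,0,0],[-0.2,0,0,0.009,0,0,0]])

```text
clock: 4.97
position: [0.5059, 0.152, 0.1459]
tcp_rot: [0.004, -0.12, 0.993, 0.0]
ft_force: [0.3, -0.3, -0.2]
width: 0.582
```

Emit:
play_rows(moves=[[-0.2,0,0,0.004,0,0,0],[1,0,0,0.002,0,0,0],[1,0,0,0,0,0,0],[1,0,0,0,0,0,0],[1,0,0,0,0,0,0],[1,0,0,0,0,0,0],[1,0,0,0,0,0,0],[1,0,0,0,0,0,0]])

```text
clock: 5.63
position: [0.5022, 0.1536, 0.1344]
tcp_rot: [-0.0, -0.12, 0.993, 0.002]
ft_force: [-0.1, 3.0, -2.7]
width: 0.157
```

Emit:
play_rows(moves=[[1,0,0,0,0,0,0],[1,0,0,0,0,0,0],[1,0,0,0,0,0,0],[1,0,0,0,0,0,0],[1,0,0,0,0,0,0],[1,0,0,0,0,0,0],[1,0,0,0,0,0,0],[1,0,0,0,0,0,0]])

```text
clock: 6.3
position: [0.5022, 0.1537, 0.1343]
tcp_rot: [-0.0, -0.12, 0.993, 0.002]
ft_force: [-0.4, 1.9, -1.2]
width: 0.154
```

Emit:
play_rows(moves=[[1,0,0,-0.002,0,0,0],[1,0,0,-0.002,0,0,0],[1,0,0,-0.002,0,0,0],[1,0,0,-0.002,0,0,0],[1,0,0,-0.002,0,0,0],[1,0,0,-0.002,0,0,0],[1,0,0,-0.002,0,0,0],[1,0,0,-0.002,0,0,0]])

```text
clock: 6.97
position: [0.5021, 0.1536, 0.1493]
tcp_rot: [-0.0, -0.12, 0.993, 0.002]
ft_force: [1.8, 1.8, -7.4]
width: 0.153
```

Emit:
play_rows(moves=[[1,0,0,-0.002,0,0,0],[1,0,0,-0.002,0,0,0],[1,0,0,-0.002,0,0,0],[1,0,0,-0.002,0,0,0],[1,0,0,-0.001,0,0,0],[1,0,0,0,0,0,0],[1,0,0,0,0,0,0],[1,0,0,0,0,0,0]])

```text
clock: 7.63
position: [0.502, 0.1536, 0.1589]
tcp_rot: [-0.0, -0.12, 0.993, 0.002]
ft_force: [2.2, 1.5, -7.5]
width: 0.155
```

Emit:
play_rows(moves=[[1,0,0,0,0,0,5],[1,0,0.0005,0,0,0,7],[1,0,0.0005,0,0,0,7],[1,0,0.0005,0,0,0,7],[1,0,0.0005,0,0,0,7],[1,0,0.0005,0,0,0,7],[1,0,0,0,0,0,0],[1,0,0,0,0,0,0]])

```text
clock: 8.3
position: [0.5022, 0.1553, 0.1582]
tcp_rot: [-0.001, 0.236, 0.972, 0.001]
ft_force: [1.8, 1.2, -7.1]
width: 0.153
```

Emit:
play_rows(moves=[[1,0,0.0003,0,0,0,6],[1,0,0.0003,0,0,0,6],[1,0,0.0003,0,0,0,6],[1,0,0,0,0,0,0],[1,0,0,0.0015,0,0,0],[1,0,0,0.0015,0,0,0],[1,0,0,0,0,0,0],[1,0,0,0,0,0,0]])

```text
clock: 8.97
position: [0.5027, 0.156, 0.1547]
tcp_rot: [-0.001, 0.379, 0.926, 0.001]
ft_force: [2.8, 2.0, -6.7]
width: 0.151
```

Emit:
play_rows(moves=[[0.4,0,0,0,0,0,0],[0.4,0,0,0,0,0,0],[0.3,0,0,0,0,0,0],[0.3,0,0,0,0,0,0],[0.3,0,0,0,0,0,0],[0.3,0,0,0,0,0,0],[0.3,0,0,0,0,0,0],[0.3,0,0,0,0,0,0]])

```text
clock: 9.63
position: [0.5045, 0.1553, 0.1602]
tcp_rot: [0.001, 0.377, 0.926, 0.001]
ft_force: [-0.9, 0.2, -0.2]
width: 0.35
```

Emit:
play_rows(moves=[[0.3,0,0,-0.01,0,0,0],[0.3,0,0,-0.01,0,0,0],[0.3,0,0,-0.01,0,0,0],[0.3,0,0,-0.01,0,0,0],[0.3,0,0,-0.01,0,0,0],[0.3,0,0,-0.01,0,0,0],[0.3,0,0,0,0,0,0],[0.3,0,0,0,0,0,0]])

```text
clock: 10.3
position: [0.5054, 0.1555, 0.2293]
tcp_rot: [0.002, 0.377, 0.926, 0.003]
ft_force: [0.5, 0.3, -0.0]
width: 0.353
```

```bash
python3 - <<'E'
from h import *
plan([.567,-.1357,.215],2.25,12,0.3)
s=snap('side','side3.png')
c=cv2.resize(s[110:260,200:400,::-1],None,fx=3.5,fy=3.5,interpolation=cv2.INTER_CUBIC)
cv2.imwrite('pics/c7.png',c)
E
```

```text
at [0.5054 0.1555 0.2293] yaw 45.7 z [ 0.007  0.003 -1.   ] q6 -31 F [ 0.5  0.3 -0. ] w 0.353 t 10.3
tilt fix on row 1 [ 0.39  0.15 -0.  ]
[0.3, -0.0206, -0.0138, 0.0012, 0, 0, 3.62]
[0.3, -0.0214, -0.0125, 0.0012, 0, 0, 3.62]
[0.3, -0.0222, -0.0111, 0.0012, 0, 0, 3.62]
[0.3, -0.0228, -0.0097, 0.0012, 0, 0, 3.62]
[0.3, -0.0234, -0.0082, 0.0012, 0, 0, 3.62]
[0.3, -0.0239, -0.0067, 0.0012, 0, 0, 3.62]
[0.3, -0.0243, -0.0052, 0.0012, 0, 0, 3.62]
[0.3, -0.0245, -0.0036, 0.0012, 0, 0, 3.62]
[0.3, -0.0247, -0.0021, 0.0012, 0, 0, 3.62]
[0.3, -0.0248, -0.0005, 0.0012, 0, 0, 3.62]
[0.3, -0.0248, 0.0011, 0.0012, 0, 0, 3.62]
[0.3, -0.0247, 0.0026, 0.0012, 0, 0, 3.62]
```

View pics/c7.png

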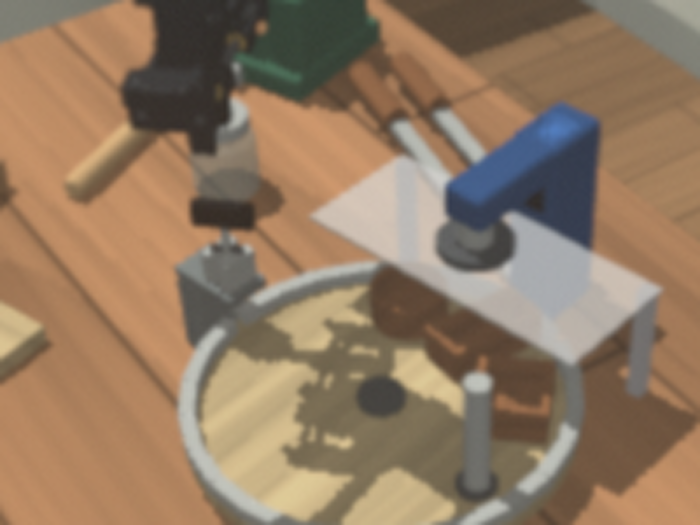

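Plunger is parked: the handle is raised and twisted, with its bar near side pixel (263,170). Next I move to the post.

Emit:
play_rows(moves=[[0.2,-0.0205,-0.014,0,0.4,0.15,3.6],[0.2,-0.0215,-0.0125,0,0,0,3.6],[0.2,-0.022,-0.011,0,0,0,3.6],[0.2,-0.023,-0.0095,0,0,0,3.6],[0.2,-0.0235,-0.008,0,0,0,3.6],[0.2,-0.024,-0.0065,0,0,0,3.6],[0.2,-0.0245,-0.005,0,0,0,3.6],[0.2,-0.0245,-0.0035,0,0,0,3.6]])

```text
clock: 11.02
position: [0.5445, -0.0415, 0.2244]
tcp_rot: [-0.004, 0.601, 0.799, -0.001]
ft_force: [0.6, 0.4, -0.2]
width: 0.399
```

Emit:
play_rows(moves=[[0.2,-0.0245,-0.002,0,0,0,3.6],[0.2,-0.025,-0.0005,0,0,0,3.6],[0.2,-0.025,0.001,0,0,0,3.6],[0.2,-0.0245,0.0025,0,0,0,3.6],[0.2,0,0,0,0,0,0],[0.2,0,0,0,0,0,0],[0.2,0,0,0,0,0,0],[0.2,0,0,0,0,0,0]])

```text
clock: 11.68
position: [0.5607, -0.1473, 0.217]
tcp_rot: [-0.008, 0.703, 0.711, -0.004]
ft_force: [-0.6, -0.1, -0.5]
width: 0.397
```

```bash
python3 - <<'E'
from h import *
plan([.567,-.1357,.145],2.25,6,0.2)
E
```

```text
at [ 0.5607 -0.1473  0.217 ] yaw 0.7 z [-0.018  0.005 -1.   ] q6 -18 F [-0.6 -0.1 -0.5] w 0.397 t 11.7
tilt fix on row 1 [-1.   -0.29 -0.  ]
[0.2, 0.0019, 0.0011, 0.012, 0, 0, -0.27]
[0.2, 0.0019, 0.0011, 0.012, 0, 0, -0.27]
[0.2, 0.0019, 0.0011, 0.012, 0, 0, -0.27]
[0.2, 0.0019, 0.0011, 0.012, 0, 0, -0.27]
[0.2, 0.0019, 0.0011, 0.012, 0, 0, -0.27]
[0.2, 0.0019, 0.0011, 0.012, 0, 0, -0.27]
```

Emit:
play_rows(moves=[[0.2,0.004,0.002,0,-1,-0.3,-0.5],[0.2,0.004,0.002,0,0,0,-0.5],[0.2,0.003,0.002,0,0,0,-0.5],[0.2,0,0,0.008,0,0,0],[0.2,0,0,0.008,0,0,0],[0.2,0,0,0.008,0,0,0],[0.2,0,0,0,0,0,0],[0.2,0,0,0,0,0,0]])

```text
clock: 12.35
position: [0.5664, -0.1294, 0.1901]
tcp_rot: [0.0, 0.69, 0.724, 0.001]
ft_force: [0.3, -0.2, -0.3]
width: 0.398
```

```bash
python3 - <<'E'
from h import *
plan([.567,-.1357,.140],2.25,6,0.2)
E
```

```text
at [ 0.5664 -0.1294  0.1901] yaw 2.8 z [ 0.001  0.001 -1.   ] q6 -18 F [ 0.3 -0.2 -0.3] w 0.398 t 12.3
tilt fix on row 1 [ 0.08 -0.03  0.  ]
[0.2, -0.0011, 0.0, 0.0084, 0, 0, 0.09]
[0.2, -0.0011, 0.0001, 0.0084, 0, 0, 0.09]
[0.2, -0.0011, 0.0001, 0.0084, 0, 0, 0.09]
[0.2, -0.0011, 0.0001, 0.0084, 0, 0, 0.09]
[0.2, -0.0011, 0.0001, 0.0084, 0, 0, 0.09]
[0.2, -0.0011, 0.0001, 0.0084, 0, 0, 0.09]
```

Emit:
play_rows(moves=[[0.2,-0.001,0,0.008,0,0,0],[0.2,-0.001,0,0.008,0,0,0],[0.2,-0.001,0,0.008,0,0,0],[0.2,-0.001,0,0.008,0,0,0],[0.2,-0.001,0,0.008,0,0,0],[0.2,0,0,0.003,0,0,0],[0.35,0,0,0,0,0,0],[0.35,0,0,0,0,0,0]])

```text
clock: 13.02
position: [0.5655, -0.1357, 0.1405]
tcp_rot: [-0.001, 0.69, 0.724, -0.0]
ft_force: [0.2, -0.1, 0.3]
width: 0.323
```

```bash
python3 - <<'E'
from h import *
plan([.567,-.1357,.140],2.25,1,0.2)
s=snap('side','side4.png');t=snap('top','top4.png')
c=cv2.resize(s[150:270,280:400,::-1],None,fx=4,fy=4,interpolation=cv2.INTER_CUBIC)
cv2.imwrite('pics/c8.png',c)
E
```

```text
at [ 0.5655 -0.1357  0.1405] yaw 2.7 z [-0.002  0.001 -1.   ] q6 -19 F [ 0.2 -0.1  0.3] w 0.323 t 13.0
tilt fix on row 1 [-0.1  -0.08 -0.  ]
[0.2, -0.0001, 0.0015, 0.0005, 0, 0, 0.46]
```

View pics/c8.png

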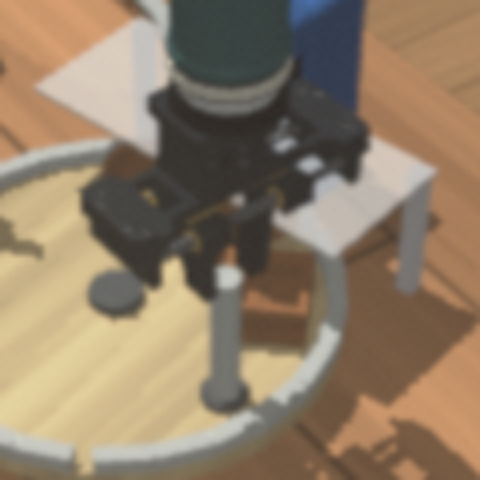

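Post top is at full-image (337,219), between the two fingers and with no contact force. I'll lower slightly and start turning, pushing with the fingers caged loosely.

Emit:
play_rows(moves=[[0.35,0,0,0.003,0,0,0],[0.35,0,0,0.002,0,0,0],[0.35,0.0005,-0.006,0,0,0,2.5],[0.35,0.0005,-0.009,0,0,0,4],[0.35,0.0005,-0.0113,0,0,0,5],[0.35,0.0005,-0.0113,0,0,0,5],[0.35,0.0005,-0.0113,0,0,0,5],[0.35,0.0005,-0.0113,0,0,0,5]])

```text
clock: 13.78
position: [0.5163, -0.127, 0.1387]
tcp_rot: [0.009, 0.843, 0.538, 0.007]
ft_force: [2.4, -1.7, -2.8]
width: 0.329
```

```bash
cat >> h.py <<'E'
PIV=np.array([.561,-.0055])
def arc():
    s,p,m=st(); M=m.as_matrix(); d=p[:2]-PIV
    a=np.degrees(np.arctan2(d[1],d[0])); y=np.degrees(np.arctan2(M[1,1],M[0,1]))
    print('p',p.round(4),'r',np.hypot(*d).round(4),'postang',a.round(1),'turned',((-87.75-a)%360).round(1),'yaw err',((y-a-90+180)%360-180).round(1),'z',M[:,2].round(3),'F',np.round(s['ft_force'],1),'w',round(s['width'],3),'q',np.degrees(s['qpos']).round(0),'t',round(s['clock'],1))
E
python3 - <<'E'
from h import *
arc()
E
```

```text
p [ 0.5163 -0.127   0.1387] r 0.1295 postang -110.2 turned 22.4 yaw err -4.7 z [ 0.022 -0.007 -1.   ] F [ 2.4 -1.7 -2.8] w 0.329 q [-17.   3. 116.  -0.  60.   8.] t 13.8
```

Emit:
play_rows(moves=[[0.35,0.0005,-0.0113,0,0,0,3],[0.35,0.0005,-0.0113,0,0,0,4],[0.35,0.0005,-0.0113,0,0,0,4.5],[0.35,0.0005,-0.0113,0,0,0,4.5],[0.35,0.0005,-0.0113,0,0,0,4.5],[0.35,0.0005,-0.0113,0,0,0,4.5],[0.35,0.0005,-0.0113,0,0,0,4.5],[0.35,0.0005,-0.0113,0,0,0,4.5]])

```text
clock: 14.45
position: [0.453, -0.0759, 0.1394]
tcp_rot: [0.018, 0.967, 0.254, 0.015]
ft_force: [-0.2, -4.1, -0.1]
width: 0.326
```

```bash
python3 - <<'E'
from h import *
arc(); plan([.45,0,.14],0,1,0)
E
```

```text
p [ 0.453  -0.0759  0.1394] r 0.1289 postang -146.9 turned 59.2 yaw err -3.7 z [ 0.039 -0.028 -0.999] F [-0.2 -4.1 -0.1] w 0.326 q [-12.  -6. 124.  -1.  59.  49.] t 14.4
at [ 0.453  -0.0759  0.1394] yaw -60.6 z [ 0.039 -0.028 -0.999] q6 49 F [-0.2 -4.1 -0.1] w 0.326 t 14.4
tilt fix on row 1 [ 2.5  -1.16  0.03]
[0, 0.0346, -0.0676, -0.0006, 0, 0, -60.62]
```

Emit:
play_rows(moves=[[0.35,0.0005,-0.0113,0,1.2,-0.6,4],[0.35,0.0005,-0.0113,0,1.0,-0.5,4],[0.35,0.0005,-0.0113,0,0.6,-0.2,4.5],[0.35,0.0005,-0.0113,0,0.3,-0.1,4.5],[0.35,0.0005,-0.0113,0,0.3,-0.1,4.5],[0.35,0.0005,-0.0113,0,0.3,-0.1,4.5],[0.35,0.0005,-0.0113,0,0.3,0,4.5],[0.35,0.0005,-0.0113,0,0.3,0,4.5]])

```text
clock: 15.12
position: [0.4311, 0.006, 0.1399]
tcp_rot: [-0.007, 0.998, -0.063, -0.007]
ft_force: [-0.8, -3.8, -0.5]
width: 0.325
```

```bash
python3 - <<'E'
from h import *
arc(); plan([.45,0,.14],0,1,0)
E
```

```text
p [0.4311 0.006  0.1399] r 0.1304 postang 175.0 turned 97.3 yaw err -2.2 z [-0.012  0.015 -1.   ] F [-0.8 -3.8 -0.5] w 0.325 q [ -3.  -7. 125.   1.  63.  94.] t 15.1
at [0.4311 0.006  0.1399] yaw -97.2 z [-0.012  0.015 -1.   ] q6 94 F [-0.8 -3.8 -0.5] w 0.325 t 15.1
tilt fix on row 1 [-0.75  0.8   0.01]
[0, 0.0195, 0.0035, -0.0001, 0, 0, -97.23]
```

Emit:
play_rows(moves=[[0.35,0.0005,-0.0113,0,-0.4,0.4,4],[0.35,0.0005,-0.0113,0,0,0,4],[0.35,0.0005,-0.0113,0,0,0,4],[0.35,0.0005,-0.007,0,0,0,3],[0.35,0,-0.004,0,0,0,2],[0.35,0,-0.002,0,0,0,1],[0.35,0,-0.002,0,0,0,0],[0.35,0,-0.001,0,0,0,0]])

```text
clock: 15.78
position: [0.444, 0.0536, 0.1402]
tcp_rot: [0.001, 0.974, -0.226, -0.004]
ft_force: [-0.7, -1.4, -0.4]
width: 0.327
```

```bash
python3 - <<'E'
from h import *
arc(); plan([.45,0,.14],0,1,0)
E
```

```text
p [0.444  0.0536 0.1402] r 0.1311 postang 153.2 turned 119.1 yaw err 0.7 z [-0.008 -0.001 -1.   ] F [-0.7 -1.4 -0.4] w 0.327 q [  4.  -6. 124.  -0.  62. 120.] t 15.8
at [0.444  0.0536 0.1402] yaw -116.1 z [-0.008 -0.001 -1.   ] q6 120 F [-0.7 -1.4 -0.4] w 0.327 t 15.8
tilt fix on row 1 [ 0.26  0.38 -0.  ]
[0, 0.0289, 0.0455, 0.0002, 0, 0, -116.07]
```

Tool is at 119.1°; I'll push gently until the stop gives a clear force.

Emit:
play_rows(moves=[[0.35,0,-0.003,0,0,0.3,0],[0.35,0,-0.003,0,0,0,0],[0.35,0,-0.002,0,0,0,0],[0.35,0,-0.002,0,0,0,0],[0.35,0,-0.002,0,0,0,0],[0.35,0,-0.002,0,0,0,0],[0.35,0,-0.002,0,0,0,0],[0.35,0,-0.002,0,0,0,0]])

```text
clock: 16.45
position: [0.4448, 0.0559, 0.1394]
tcp_rot: [0.018, 0.975, -0.221, -0.006]
ft_force: [-2.9, -7.3, 2.6]
width: 0.325
```

```bash
python3 - <<'E'
from h import *
arc()
E
```

```text
p [0.4448 0.0559 0.1394] r 0.1314 postang 152.2 turned 120.1 yaw err 2.3 z [-0.019 -0.034 -0.999] F [-2.9 -7.3  2.6] w 0.325 q [  5.  -5. 123.  -2.  63. 122.] t 16.4
```

Emit:
play_rows(moves=[[0.2,0,0.002,0,-1,1,0],[0.2,0,0,-0.008,0,0,0],[0.2,0,0,-0.01,0,0,0],[0.2,0,0,-0.01,0,0,0],[0.2,0,0,-0.01,0,0,0],[0.2,0,0,-0.01,0,0,0],[0.2,0,0,-0.01,0,0,0],[0.2,0,0,-0.005,0,0,0]])

```text
clock: 17.12
position: [0.4462, 0.0588, 0.2104]
tcp_rot: [0.027, 0.975, -0.221, 0.003]
ft_force: [0.3, -0.0, 0.3]
width: 0.402
```

```bash
python3 - <<'E'
from h import *
arc()
plan([.504,.155,.215],45.7,24,0.1)
E
```

```text
p [0.4462 0.0588 0.2104] r 0.1315 postang 150.7 turned 121.5 yaw err 3.7 z [-0.006 -0.054 -0.999] F [ 0.3 -0.   0.3] w 0.402 q [  7.  -9. 119.  -3.  71. 123.] t 17.1
at [0.4462 0.0588 0.2104] yaw -115.6 z [-0.006 -0.054 -0.999] q6 123 F [ 0.3 -0.   0.3] w 0.402 t 17.1
tilt fix on row 1 [ 2.93 -0.99  0.03]
[0.1, 0.0004, -0.0047, -0.0002, 0, 0, -6.72]
[0.1, 0.001, -0.0046, -0.0002, 0, 0, -6.72]
[0.1, 0.0015, -0.0044, -0.0002, 0, 0, -6.72]
[0.1, 0.002, -0.0042, -0.0002, 0, 0, -6.72]
[0.1, 0.0025, -0.004, -0.0002, 0, 0, -6.72]
[0.1, 0.0029, -0.0036, -0.0002, 0, 0, -6.72]
[0.1, 0.0033, -0.0033, -0.0002, 0, 0, -6.72]
[0.1, 0.0037, -0.0028, -0.0002, 0, 0, -6.72]
[0.1, 0.004, -0.0024, -0.0002, 0, 0, -6.72]
[0.1, 0.0043, -0.0019, -0.0002, 0, 0, -6.72]
[0.1, 0.0045, -0.0014, -0.0002, 0, 0, -6.72]
[0.1, 0.0046, -0.0009, -0.0002, 0, 0, -6.72]
[0.1, 0.0047, -0.0003, -0.0002, 0, 0, -6.72]
[0.1, 0.0047, 0.0002, -0.0002, 0, 0, -6.72]
[0.1, 0.0046, 0.0008, -0.0002, 0, 0, -6.72]
[0.1, 0.0045, 0.0013, -0.0002, 0, 0, -6.72]
[0.1, 0.0043, 0.0018, -0.0002, 0, 0, -6.72]
[0.1, 0.0041, 0.0023, -0.0002, 0, 0, -6.72]
[0.1, 0.0038, 0.0028, -0.0002, 0, 0, -6.72]
[0.1, 0.0034, 0.0032, -0.0002, 0, 0, -6.72]
[0.1, 0.003, 0.0036, -0.0002, 0, 0, -6.72]
[0.1, 0.0026, 0.0039, -0.0002, 0, 0, -6.72]
[0.1, 0.0021, 0.0042, -0.0002, 0, 0, -6.72]
[0.1, 0.0016, 0.0044, -0.0002, 0, 0, -6.72]
```

Emit:
play_rows(moves=[[0.1,0,0,0,2.8,-1,0],[0.1,0.001,-0.0046,0,0,0,-6.7],[0.1,0.0015,-0.0044,0,0,0,-6.7],[0.1,0.002,-0.0042,0,0,0,-6.7],[0.1,0.0025,-0.004,0,0,0,-6.7],[0.1,0.003,-0.0036,0,0,0,-6.7],[0.1,0.0033,-0.0033,0,0,0,-6.7],[0.1,0.0037,-0.0028,0,0,0,-6.7]])

```text
clock: 17.78
position: [0.47, 0.086, 0.2193]
tcp_rot: [-0.0, 0.979, 0.203, 0.005]
ft_force: [0.6, -0.3, 0.1]
width: 0.45
```

Emit:
play_rows(moves=[[0.1,0.004,-0.0024,0,0,0,-6.7],[0.1,0.0043,-0.0019,0,0,0,-6.7],[0.1,0.0045,-0.0014,0,0,0,-6.7],[0.1,0.0046,-0.0009,0,0,0,-6.7],[0.1,0.0047,-0.0003,0,0,0,-6.7],[0.1,0.0047,0.0002,0,0,0,-6.7],[0.1,0.0046,0.0008,0,0,0,-6.7],[0.1,0.0045,0.0013,0,0,0,-6.7]])

```text
clock: 18.45
position: [0.4937, 0.1189, 0.2243]
tcp_rot: [0.003, 0.767, 0.642, 0.006]
ft_force: [0.1, -0.6, -0.6]
width: 0.451
```

```bash
python3 - <<'E'
from h import *
plan([.504,.155,.205],45.7,7,0.1)
E
```

```text
at [0.4937 0.1189 0.2243] yaw -10.2 z [ 0.013  0.004 -1.   ] q6 21 F [ 0.1 -0.6 -0.6] w 0.451 t 18.4
tilt fix on row 1 [ 0.72 -0.35  0.  ]
[0.1, 0.0053, 0.0005, 0.0028, 0, 0, -7.98]
[0.1, 0.0052, 0.0013, 0.0028, 0, 0, -7.98]
[0.1, 0.005, 0.002, 0.0028, 0, 0, -7.98]
[0.1, 0.0047, 0.0027, 0.0028, 0, 0, -7.98]
[0.1, 0.0042, 0.0033, 0.0028, 0, 0, -7.98]
[0.1, 0.0037, 0.0038, 0.0028, 0, 0, -7.98]
[0.1, 0.0032, 0.0043, 0.0028, 0, 0, -7.98]
```

Emit:
play_rows(moves=[[0.1,0.005,0.0005,0.001,0.7,-0.3,-7],[0.1,0.005,0.001,0.002,0,0,-7],[0.1,0.0047,0.0017,0.002,0,0,-7],[0.1,0.0045,0.0022,0.002,0,0,-7],[0.1,0.004,0.0028,0.002,0,0,-7],[0.1,0.0035,0.0032,0.002,0,0,-7],[0.1,0.003,0.0035,0.002,0,0,-7],[0.1,0,0,0,0,0,-5]])

```text
clock: 19.12
position: [0.5056, 0.1549, 0.2154]
tcp_rot: [0.001, 0.38, 0.925, 0.002]
ft_force: [0.4, 0.6, 0.1]
width: 0.451
```

```bash
python3 - <<'E'
from h import *
plan([.504,.155,.195],45.7,4,0.1)
s=snap('side','side5.png');t=snap('top','top5.png')
c=cv2.resize(s[125:285,210:410,::-1],None,fx=2.5,fy=2.5,interpolation=cv2.INTER_CUBIC)
d=cv2.resize(t[150:310,180:380,::-1],None,fx=2.5,fy=2.5,interpolation=cv2.INTER_CUBIC)[:200*2]
cv2.imwrite('pics/c9.png',np.vstack([c[:290],d[:310]]))
E
```

```text
at [0.5056 0.1549 0.2154] yaw 45.3 z [ 0.004  0.002 -1.   ] q6 -31 F [0.4 0.6 0.1] w 0.451 t 19.1
tilt fix on row 1 [ 0.24  0.08 -0.  ]
[0.1, 0.0003, -0.0003, 0.0051, 0, 0, -0.1]
[0.1, 0.0003, -0.0003, 0.0051, 0, 0, -0.1]
[0.1, 0.0003, -0.0003, 0.0051, 0, 0, -0.1]
[0.1, 0.0003, -0.0003, 0.0051, 0, 0, -0.1]
```

View pics/c9.png

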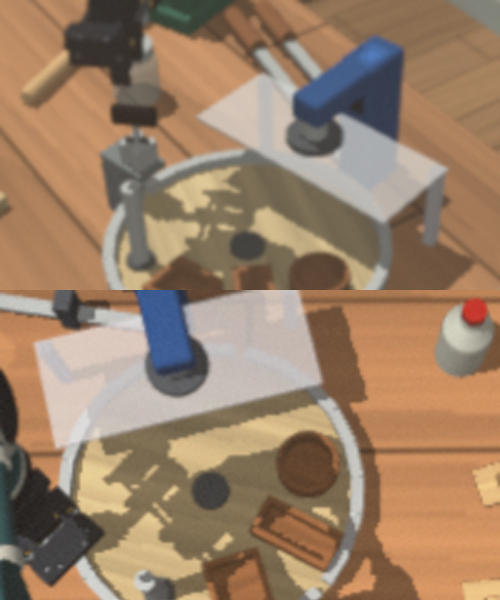

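The table is at the loading stop, boxes in the open. In the top view that puts round near (303,220), oblong near (299,236) and square near (275,256). Next I regrip the parked handle. (11 pictures viewed.)

Emit:
play_rows(moves=[[0.1,0,0,0.008,0.2,0,0],[0.1,0,0,0.008,0,0,0],[0.1,0,0,0.008,0,0,0],[0.1,0,0,0.008,0,0,0],[0.1,0,0,0.008,0,0,0],[0.1,0,0,0.008,0,0,0],[0.1,0,0,0.006,0,0,0],[0.1,0,0,0,0,0,0]])

```text
clock: 19.88
position: [0.5049, 0.1536, 0.1556]
tcp_rot: [0.0, 0.388, 0.922, -0.001]
ft_force: [-0.8, -0.1, 0.3]
width: 0.454
```

Emit:
play_rows(moves=[[1,0,0,0,0,0,0],[1,0,0,0,0,0,0],[1,0,0,0,0,0,0],[1,0,0,0,0,0,0],[1,0,0,0,0,0,0],[1,0,0,0,0,0,0],[1,0,0,0,0,0,0],[1,0,0,0,0,0,0]])

```text
clock: 20.55
position: [0.505, 0.1538, 0.1551]
tcp_rot: [0.0, 0.388, 0.922, -0.001]
ft_force: [1.0, -0.4, -2.3]
width: 0.153
```

Emit:
play_rows(moves=[[1,0,0,-0.0025,0,0,0],[1,0,0,-0.002,0,0,0],[1,0,0,0,0,0,-5],[1,0,0,0,0,0,-7],[1,0,0,0,0,0,-7],[1,0,0,0,0,0,-7],[1,0,0,0,0,0,-7],[1,0,0,0,0,0,-7]])

```text
clock: 21.22
position: [0.505, 0.1542, 0.1562]
tcp_rot: [-0.0, 0.041, 0.999, -0.0]
ft_force: [2.8, 1.7, -5.9]
width: 0.155
```

```bash
python3 - <<'E'
from h import *
plan([.504,.154,.1585],103.8,4,1)
E
```

```text
at [0.505  0.1542 0.1562] yaw 85.4 z [-0. -0. -1.] q6 -71 F [ 2.8  1.7 -5.9] w 0.155 t 21.2
tilt fix on row 1 [-0.02 -0.01 -0.  ]
[1, 0.0003, -0.0001, -0.0006, 0, 0, -4.61]
[1, 0.0003, -0.0, -0.0006, 0, 0, -4.61]
[1, 0.0003, -0.0, -0.0006, 0, 0, -4.61]
[1, 0.0003, -0.0, -0.0006, 0, 0, -4.61]
```

Emit:
play_rows(moves=[[1,0,0,-0.001,0,0,-4.5],[1,0,0,-0.0005,0,0,-4.5],[1,0,0,0,0,0,-4.5],[1,0,0,0,0,0,-4],[1,0,0,0,0,0,0],[1,0,0,0.003,0,0,0],[1,0,0,0.003,0,0,0],[1,0,0,0.003,0,0,0]])

```text
clock: 21.88
position: [0.5051, 0.1544, 0.1459]
tcp_rot: [-0.0, -0.119, 0.993, 0.0]
ft_force: [2.0, 1.4, -4.2]
width: 0.156
```

Emit:
play_rows(moves=[[1,0,0,0.003,0,0,0],[1,0,0,0.003,0,0,0],[1,0,0,0.003,0,0,0],[1,0,0,0.002,0,0,0],[1,0,0,0.001,0,0,0],[1,0,0,0,0,0,0],[1,0,0,0,0,0,0],[1,0,0,0,0,0,0]])

```text
clock: 22.55
position: [0.5052, 0.1544, 0.1351]
tcp_rot: [-0.0, -0.118, 0.993, 0.0]
ft_force: [0.8, 0.7, -3.1]
width: 0.156
```

```bash
python3 - <<'E'
from h import *
plan([.504,.154,.1345],103.8,1,1)
E
```

```text
at [0.5052 0.1544 0.1351] yaw 103.5 z [-0.  0. -1.] q6 -89 F [ 0.8  0.7 -3.1] w 0.156 t 22.6
tilt fix on row 1 [ 0.01 -0.02  0.  ]
[1, 0.0013, -0.0002, 0.0006, 0, 0, -0.28]
```

Emit:
play_rows(moves=[[0.3,0,0,0,0,0,0],[0.1,0,0,0,0,0,0],[0,0,0,0,0,0,0],[0,0,0,0,0,0,0],[0,0,0,-0.01,0,0,0],[0,0,0,-0.015,0,0,0],[0,0,0,-0.02,0,0,0],[0,0,0,-0.02,0,0,0]])

```text
clock: 23.22
position: [0.5028, 0.1536, 0.2006]
tcp_rot: [-0.004, -0.118, 0.993, -0.001]
ft_force: [0.8, 0.3, 0.3]
width: 0.497
```

```bash
python3 - <<'E'
from h import *
s=snap('side','side6.png');t=snap('top','top6.png')
d=cv2.resize(t[195:295,240:340,::-1],None,fx=6,fy=6,interpolation=cv2.INTER_CUBIC)
c=cv2.resize(s[130:230,230:280,::-1],None,fx=4,fy=4,interpolation=cv2.INTER_CUBIC)
o=np.zeros((600,800,3),np.uint8);o[:,:600]=d;o[:400,600:]=c
cv2.imwrite('pics/c10.png',o)
plan([.504,.154,.2],103.8,1,1)
E
```

```text
at [0.5059 0.1544 0.2043] yaw 103.6 z [ 0.001 -0.    -1.   ] q6 -89 F [0.1 0.3 0.5] w 0.5 t 23.3
tilt fix on row 1 [-0.02  0.05  0.  ]
[1, 0.0019, 0.0, 0.0043, 0, 0, -0.25]
```

View pics/c10.png

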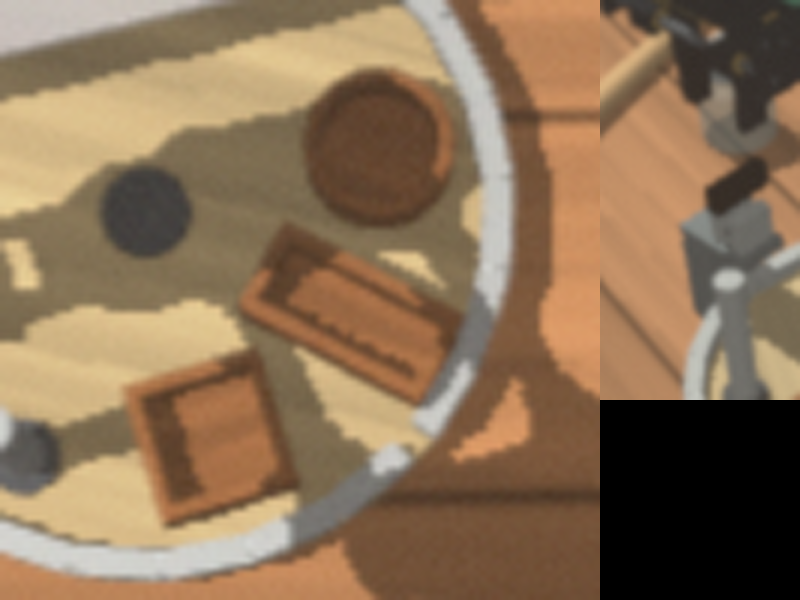

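Handle is home (side view, bar low over the collar). The rims are clear in the top crop, so I'll turn their corners into world poses and check them against the known radii.

```bash
python3 - <<'E'
from h import *
C=lambda p:(np.array(p,float)+.5)/6-.5+[240,195]
# refine by sub-image edges is limited; use corners
for nm,k,d in (('sq',[(124,388),(258,350),(298,487),(168,525)],.115),('ob',[(287,222),(468,320),(418,403),(240,308)],.112),('rd',[(303,147),(453,147),(378,68),(378,227)],.115)):
    q=onz('top',C(k),.072)[:,:2]; c=q.mean(0); v=c-PIV
    print(nm,c.round(4),'side',proj('side',[[*c,.072]]).round(1),'r',np.hypot(*v).round(4),'ang',np.degrees(np.arctan2(*v[::-1])).round(1),[np.linalg.norm(q[i]-q[i-1]).round(3) for i in range(4)],[np.degrees(np.arctan2(*(q[i]-q[i-1])[::-1])).round(1) for i in range(4)])
print('post',onz('top',[(C([(0,425)]))[0]],.155))
# rim refit of pivot in new pic
from scipy.optimize import least_squares
for f in ('top0','top4','top6'):
    im=cv2.cvtColor(cv2.imread(f'pics/{f}.png'),cv2.COLOR_BGR2HSV).astype(int)
    v,u=np.mgrid[0:480,0:640]; g=(im[...,1]<45)&(im[...,2]>110)
    X=onz('top',np.c_[u[g],v[g]],.05); r=np.hypot(*(X[:,:2]-PIV).T); X=X[(r>.158)&(r<.186)]
    a=np.arctan2(*(X[:,:2]-PIV).T[::-1]); b=np.round(a/.1); X=X[[np.sum(b==i)>15 for i in b]]
    # one mean point per angular bin, radius fixed at rim mean width
    fit=least_squares(lambda p:np.hypot(X[:,0]-p[0],X[:,1]-p[1])-p[2],[*PIV,.17],loss='soft_l1',f_scale=.003); print(f,fit.x.round(4),len(X))
# hub: disc at about z .04
print('hub',onz('top',C([(146,211)]),.05),onz('top',C([(146,211)]),.036))
E
```

```text
sq [ 0.4472 -0.0401] side [[282.6 238. ]] r 0.1189 ang -163.1 [np.float64(0.067), np.float64(0.064), np.float64(0.066), np.float64(0.062)] [np.float64(18.1), np.float64(-74.4), np.float64(-163.9), np.float64(105.9)]
ob [ 0.5046 -0.1054] side [[312.  243.1]] r 0.1147 ang -119.4 [np.float64(0.046), np.float64(0.096), np.float64(0.045), np.float64(0.094)] [np.float64(-28.3), np.float64(-119.2), np.float64(148.6), np.float64(61.3)]
rd [ 0.5833 -0.1174] side [[337.1 233.9]] r 0.1141 ang -78.7 [np.float64(0.052), np.float64(0.07), np.float64(0.052), np.float64(0.076)] [np.float64(42.2), np.float64(-90.4), np.float64(42.3), np.float64(179.7)]
post [[0.44343474 0.04593642 0.155     ]]
top0 [ 0.5624 -0.0054  0.1703] 2043
top4 [ 0.564  -0.0068  0.1708] 1027
top6 [ 0.5626 -0.0042  0.1707] 1904
hub [[ 0.55800809 -0.00686761  0.05      ]] [[ 0.56079572 -0.00558361  0.036     ]]
```

```bash
python3 - <<'E'
import cv2
s=cv2.imread('pics/side6.png')
cv2.imwrite('pics/c11.png',cv2.resize(s[205:355,255:415],None,fx=4,fy=4,interpolation=cv2.INTER_CUBIC))
E
```

```text
(no output)
```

View pics/c11.png

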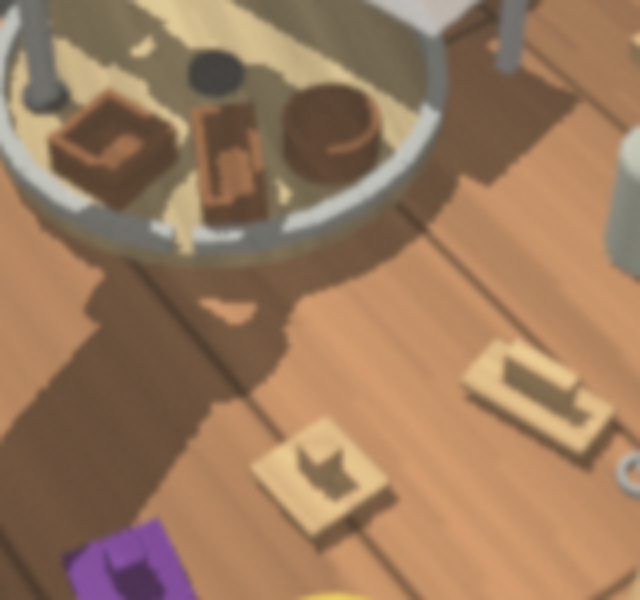

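```bash
python3 - <<'E'
from h import *
C=lambda p:(np.array(p,float)+.5)/4-.5+[255,205]
for nm,k,z in (('sq',[(50,143),(177,137)],.072),('sqTop',[(110,92)],.072),('ob',[(192,107),(252,103),(265,193),(203,203)],.072),('rd',[(283,118),(381,118)],.072),('lid sq',[(250,465),(323,418),(395,483),(318,532)],.018),('lid ob',[(462,378),(500,340),(617,408),(580,454)],.018)):
    q=onz('side',C(k),z)[:,:2]; v=q.mean(0)-PIV
    print(nm,q.mean(0).round(4),np.hypot(*v).round(4),np.degrees(np.arctan2(*v[::-1])).round(1),q.round(4).tolist())
for nm,u1,k in (('sq',(282.6,0),0),):pass
E
```

```text
sq [ 0.4448 -0.0462] 0.1231 -160.7 [[0.4064, -0.0223], [0.4832, -0.07]]
sqTop [ 0.4679 -0.0031] 0.0931 178.5 [[0.4679, -0.0031]]
ob [ 0.5054 -0.1019] 0.1113 -120.0 [[0.5083, -0.051], [0.5459, -0.0729], [0.5038, -0.1505], [0.4638, -0.1334]]
rd [ 0.584  -0.1188] 0.1156 -78.5 [[0.5554, -0.0984], [0.6126, -0.1393]]
lid sq [ 0.4227 -0.3299] 0.3526 -113.1 [[0.3892, -0.298], [0.4488, -0.2955], [0.4569, -0.3626], [0.3959, -0.3634]]
lid ob [ 0.5765 -0.363 ] 0.3579 -87.5 [[0.5433, -0.3231], [0.5843, -0.3133], [0.6111, -0.4013], [0.5673, -0.4144]]
```

Estimates agree between the views to a few mm:

| Item | Position (m) | Yaw | Note |
|---|---|---|---|
| Square lid | (.423, -.3306) | 3° | |
| Oblong lid | (.578, -.3645) | 107° | long axis |
| Oblong box | (.5055, -.1035) | -119° | |
| Square box | (.448, -.040) | 16° | views give r = .119–.123 instead of .115 |

The square box radius is off, so I'll be ready to search there. There's no round lid in either view. (13 pictures viewed.)

```bash
python3 - <<'E'
from h import *
plan([.423,-.325,.215],3,16,0.1)
E
```

```text
at [0.5059 0.1544 0.2043] yaw 103.6 z [ 0.001 -0.    -1.   ] q6 -89 F [0.1 0.3 0.5] w 0.5 t 23.3
tilt fix on row 1 [-0.02  0.05  0.  ]
[0.1, 0.0121, -0.0279, -0.0007, 0, 0, 6.28]
[0.1, 0.0089, -0.0291, -0.0007, 0, 0, 6.28]
[0.1, 0.0057, -0.0299, -0.0007, 0, 0, 6.28]
[0.1, 0.0024, -0.0303, -0.0007, 0, 0, 6.28]
[0.1, -0.0009, -0.0304, -0.0007, 0, 0, 6.28]
[0.1, -0.0043, -0.0301, -0.0007, 0, 0, 6.28]
[0.1, -0.0075, -0.0295, -0.0007, 0, 0, 6.28]
[0.1, -0.0107, -0.0285, -0.0007, 0, 0, 6.28]
[0.1, -0.0138, -0.0271, -0.0007, 0, 0, 6.28]
[0.1, -0.0166, -0.0254, -0.0007, 0, 0, 6.28]
[0.1, -0.0193, -0.0235, -0.0007, 0, 0, 6.28]
[0.1, -0.0218, -0.0212, -0.0007, 0, 0, 6.28]
[0.1, -0.024, -0.0187, -0.0007, 0, 0, 6.28]
[0.1, -0.0259, -0.016, -0.0007, 0, 0, 6.28]
[0.1, -0.0275, -0.013, -0.0007, 0, 0, 6.28]
[0.1, -0.0287, -0.0099, -0.0007, 0, 0, 6.28]
```

Emit:
play_rows(moves=[[0.1,0.012,-0.028,-0.001,0,0,6.3],[0.1,0.009,-0.029,-0.001,0,0,6.3],[0.1,0.0055,-0.03,-0.001,0,0,6.3],[0.1,0.0025,-0.03,-0.001,0,0,6.3],[0.1,-0.001,-0.03,-0.001,0,0,6.3],[0.1,-0.0045,-0.03,-0.001,0,0,6.3],[0.1,-0.0075,-0.0295,-0.001,0,0,6.3],[0.1,-0.0105,-0.0285,-0.001,0,0,6.3]])

```text
clock: 23.98
position: [0.4606, -0.0872, 0.2108]
tcp_rot: [0.002, 0.329, 0.944, 0.002]
ft_force: [-0.6, -0.6, -0.5]
width: 0.455
```

```bash
python3 - <<'E'
from h import *
plan([.423,-.325,.185],3,8,0.1)
E
```

```text
at [ 0.4606 -0.0872  0.2108] yaw 51.5 z [ 0.005  0.003 -1.   ] q6 -66 F [-0.6 -0.6 -0.5] w 0.455 t 24.0
tilt fix on row 1 [ 0.3   0.12 -0.  ]
[0.1, -0.0148, -0.0262, 0.0032, 0, 0, 6.07]
[0.1, -0.0175, -0.0245, 0.0032, 0, 0, 6.07]
[0.1, -0.02, -0.0225, 0.0032, 0, 0, 6.07]
[0.1, -0.0223, -0.0203, 0.0032, 0, 0, 6.07]
[0.1, -0.0243, -0.0178, 0.0032, 0, 0, 6.07]
[0.1, -0.026, -0.0151, 0.0032, 0, 0, 6.07]
[0.1, -0.0275, -0.0123, 0.0032, 0, 0, 6.07]
[0.1, -0.0286, -0.0093, 0.0032, 0, 0, 6.07]
```

Emit:
play_rows(moves=[[0.1,-0.015,-0.026,0.003,0.3,0.1,6],[0.1,-0.0175,-0.0245,0.003,0,0,6],[0.1,-0.02,-0.0225,0.003,0,0,6],[0.1,-0.022,-0.02,0.003,0,0,6],[0.1,-0.024,-0.0175,0.003,0,0,6],[0.1,-0.026,-0.015,0.003,0,0,6],[0.1,-0.027,-0.012,0.003,0,0,6],[0.1,-0.018,-0.006,0.002,0,0,5]])

```text
clock: 24.65
position: [0.4161, -0.3241, 0.1838]
tcp_rot: [0.0, 0.695, 0.719, -0.0]
ft_force: [0.3, -0.8, 0.1]
width: 0.453
```

Emit:
play_rows(moves=[[0.1,0,0,0,0,0,0],[0.1,0,0,0,0,0,0],[0.1,0,0,0.01,0,0,0],[0.1,0,0,0.01,0,0,0],[0.1,0,0,0.01,0,0,0],[0.1,0,0,0.01,0,0,0],[0.1,0,0,0,0,0,0],[0.1,0,0,0,0,0,0]])

```text
clock: 25.32
position: [0.4141, -0.3214, 0.1357]
tcp_rot: [-0.003, 0.694, 0.72, 0.0]
ft_force: [-0.6, -0.3, 0.0]
width: 0.452
```

```bash
cat >> h.py <<'E'
def lids(f):
    """square/oblong wooden lid plates on the bench from the saved top picture: light, unsaturated wood blobs"""
    im=cv2.cvtColor(cv2.imread(f),cv2.COLOR_BGR2HSV).astype(int)
    g=((im[...,0]>=14)&(im[...,0]<=26)&(im[...,1]<130)&(im[...,2]>150)).astype(np.uint8); g[:,:335]=0; g[:200]=0
    for c in cv2.findContours(g,cv2.RETR_EXTERNAL,cv2.CHAIN_APPROX_NONE)[0]:
        if cv2.contourArea(c)>150:
            h=cv2.convexHull(c).reshape(-1,2).astype(float); q=onz('top',h,.018)[:,:2]
            r=cv2.minAreaRect((q*1000).astype(np.float32)); print('blob px',h.mean(0).round(1),'world rect',np.round(r[0],1),np.round(r[1],1),round(r[2],1))
E
python3 - <<'E'
from h import *
plan([.4229,-.3306,.1],3,1,0.1)
lids('pics/top0.png'); print(); lids('pics/top6.png')
E
```

```text
at [ 0.4141 -0.3214  0.1357] yaw 2.1 z [-0.004  0.004 -1.   ] q6 -43 F [-0.6 -0.3  0. ] w 0.452 t 25.3
tilt fix on row 1 [-0.22 -0.25 -0.  ]
[0.1, -0.0095, 0.0084, 0.0357, 0, 0, -0.88]
blob px [624.6 462.6] world rect [ -169.  -1074.9] [96.9 68.9] 87.2
blob px [561.2 450.3] world rect [-101.3 -887.1] [ 97.1 154.6] 85.0
blob px [582.5 386.6] world rect [  90.8 -941.3] [79.3 78.7] 86.8
blob px [377.2 276.8] world rect [ 423.3 -328.7] [68. 67.] 3.7
blob px [385.7 224.6] world rect [ 577.9 -362. ] [48.2 97.7] 16.5
blob px [573.2 287.7] world rect [ 405.2 -931.3] [436.6  59.8] 0.3
blob px [442.1 232.1] world rect [ 553.4 -523.8] [163.5  48.1] 28.7

blob px [622.6 463.7] world rect [ -168.1 -1073.8] [96.8 70. ] 84.8
blob px [560.7 454.3] world rect [-101.4 -886.8] [ 98.5 154.4] 85.3
blob px [376.6 277.8] world rect [ 423.5 -329.3] [69.  68.5] 1.2
blob px [555.7 306.9] world rect [ 330.9 -853.8] [553.3  84.2] 0.0
blob px [386.  224.8] world rect [ 577.7 -363.1] [48.5 99.6] 16.5
blob px [578.  333.9] world rect [ 337.7 -942.1] [571.4  84.7] 0.0
blob px [437.3 229.4] world rect [ 551.8 -520.8] [162.9  55.2] 28.9
blob px [543.  206.4] world rect [ 632.8 -853.3] [38.1 83.7] 0.0
```

Emit:
play_rows(moves=[[0.1,-0.003,0.003,0.008,-0.2,-0.2,-0.5],[0.1,-0.002,0.002,0.01,0,0,-0.3],[0.1,-0.002,0.002,0.01,0,0,0],[0.1,-0.001,0.001,0.01,0,0,0],[0.1,0,0,0.01,0,0,0],[0.1,0,0,0.01,0,0,0],[0.1,0,0,0,0,0,0],[0.1,0,0,0,0,0,0]])

```text
clock: 25.98
position: [0.4238, -0.329, 0.0708]
tcp_rot: [-0.0, 0.688, 0.726, 0.0]
ft_force: [0.4, -0.3, -0.0]
width: 0.45
```

```bash
python3 - <<'E'
from h import *
plan([.4231,-.3302,.032],3,1,0.1)
E
```

```text
at [ 0.4238 -0.329   0.0708] yaw 3.1 z [-0.     0.001 -1.   ] q6 -44 F [ 0.4 -0.3 -0. ] w 0.45 t 26.0
tilt fix on row 1 [-0.02 -0.06 -0.  ]
[0.1, -0.0012, -0.0008, 0.0388, 0, 0, 0.12]
```

Emit:
play_rows(moves=[[0.1,-0.0005,-0.0005,0.008,0,0,0],[0.1,-0.0005,0,0.008,0,0,0],[0.1,0,0,0.008,0,0,0],[0.1,0,0,0.006,0,0,0],[0.1,0,0,0.003,0,0,0],[0.1,0,0,0.001,0,0,0],[0.1,0,0,0,0,0,0],[0.1,0,0,0,0,0,0]])

```text
clock: 26.65
position: [0.4234, -0.3304, 0.0335]
tcp_rot: [-0.0, 0.688, 0.726, 0.0]
ft_force: [-0.0, -0.2, -0.5]
width: 0.453
```

Emit:
play_rows(moves=[[0.1,0,0,0.002,0,0,0],[0.1,0,0,0.001,0,0,0],[1,0,0,0,0,0,0],[1,0,0,0,0,0,0],[1,0,0,0,0,0,0],[1,0,0,0,0,0,0],[1,0,0,0,0,0,0],[1,0,0,0,0,0,0]])

```text
clock: 27.32
position: [0.4242, -0.3311, 0.0316]
tcp_rot: [0.001, 0.688, 0.726, 0.0]
ft_force: [-0.7, 0.1, -0.9]
width: 0.241
```

Emit:
play_rows(moves=[[1,0,0,-0.004,0,0,0],[1,0,0,-0.004,0,0,0],[1,0,0,-0.006,0,0,0],[1,0,0,-0.01,0,0,0],[1,0,0,-0.01,0,0,0],[1,0,0,-0.01,0,0,0],[1,0,0,-0.005,0,0,0],[1,0,0,0,0,0,0]])

```text
clock: 27.98
position: [0.4244, -0.3312, 0.0867]
tcp_rot: [0.002, 0.688, 0.726, 0.0]
ft_force: [-0.4, -0.1, -0.7]
width: 0.244
```

```bash
python3 - <<'E'
from h import *
plan([.448,-.0398,.15],16.3,16,1)
E
```

```text
at [ 0.4244 -0.3312  0.0867] yaw 3.1 z [ 0.003 -0.002 -1.   ] q6 -44 F [-0.4 -0.1 -0.7] w 0.244 t 28.0
tilt fix on row 1 [ 0.15  0.12 -0.  ]
[1, 0.0181, 0.0025, -0.004, 0, 0, -0.82]
[1, 0.0181, 0.0027, -0.004, 0, 0, -0.82]
[1, 0.018, 0.003, -0.004, 0, 0, -0.82]
[1, 0.018, 0.0032, -0.004, 0, 0, -0.82]
[1, 0.0179, 0.0035, -0.004, 0, 0, -0.82]
[1, 0.0179, 0.0038, -0.004, 0, 0, -0.82]
[1, 0.0178, 0.004, -0.004, 0, 0, -0.82]
[1, 0.0178, 0.0043, -0.004, 0, 0, -0.82]
[1, 0.0177, 0.0045, -0.004, 0, 0, -0.82]
[1, 0.0176, 0.0048, -0.004, 0, 0, -0.82]
[1, 0.0176, 0.005, -0.004, 0, 0, -0.82]
[1, 0.0175, 0.0053, -0.004, 0, 0, -0.82]
[1, 0.0174, 0.0055, -0.004, 0, 0, -0.82]
[1, 0.0173, 0.0058, -0.004, 0, 0, -0.82]
[1, 0.0172, 0.006, -0.004, 0, 0, -0.82]
[1, 0.0172, 0.0063, -0.004, 0, 0, -0.82]
```

Emit:
play_rows(moves=[[1,0.01,0.0015,-0.01,0.1,0.1,-0.8],[1,0.018,0.0025,-0.01,0,0,-0.8],[1,0.018,0.003,-0.01,0,0,-0.8],[1,0.018,0.0035,-0.01,0,0,-0.8],[1,0.018,0.0035,-0.01,0,0,-0.8],[1,0.018,0.004,-0.005,0,0,-0.8],[1,0.018,0.004,0,0,0,-0.8],[1,0.018,0.0045,0,0,0,-0.8]])

```text
clock: 28.65
position: [0.4359, -0.1866, 0.149]
tcp_rot: [0.001, 0.645, 0.764, 0.001]
ft_force: [0.5, -0.2, -0.8]
width: 0.244
```

Emit:
play_rows(moves=[[1,0.0175,0.0045,0,0,0,-0.8],[1,0.0175,0.005,0,0,0,-0.8],[1,0.0175,0.005,0,0,0,-0.8],[1,0.0175,0.005,0,0,0,-0.8],[1,0.0175,0.0055,0,0,0,-0.8],[1,0.0175,0.006,0,0,0,-0.8],[1,0.01,0.003,0,0,0,0],[1,0.003,0,0,0,0,0]])

```text
clock: 29.32
position: [0.4412, -0.0503, 0.153]
tcp_rot: [0.0, 0.607, 0.795, 0.002]
ft_force: [-0.3, -0.3, -0.9]
width: 0.242
```

```bash
python3 - <<'E'
from h import *
plan([.448,-.0405,.115],16.3,4,1)
E
```

```text
at [ 0.4412 -0.0503  0.153 ] yaw 15.3 z [ 0.003  0.003 -1.   ] q6 -25 F [-0.3 -0.3 -0.9] w 0.242 t 29.3
tilt fix on row 1 [ 0.23 -0.13  0.  ]
[1, 0.0019, 0.0023, 0.0095, 0, 0, -0.25]
[1, 0.0019, 0.0023, 0.0095, 0, 0, -0.25]
[1, 0.0019, 0.0023, 0.0095, 0, 0, -0.25]
[1, 0.0019, 0.0023, 0.0095, 0, 0, -0.25]
```

Emit:
play_rows(moves=[[1,0.0018,0.0022,0.007,0.2,-0.1,-0.3],[1,0.0018,0.0022,0.007,0,0,-0.3],[1,0.0018,0.0022,0.007,0,0,-0.2],[1,0.0015,0.001,0.007,0,0,0],[1,0,0,0.007,0,0,0],[1,0,0,0.001,0,0,0],[1,0,0,0,0,0,0],[1,0,0,0,0,0,0]])

```text
clock: 29.98
position: [0.445, -0.0414, 0.112]
tcp_rot: [-0.001, 0.6, 0.8, -0.001]
ft_force: [0.6, -0.8, -1.3]
width: 0.24
```

```bash
python3 - <<'E'
from h import *
plan([.4485,-.0405,.0936],16.3,4,1)
E
```

```text
at [ 0.445  -0.0414  0.112 ] yaw 16.2 z [-0.004  0.    -1.   ] q6 -25 F [ 0.6 -0.8 -1.3] w 0.24 t 30.0
tilt fix on row 1 [-0.2  -0.06 -0.  ]
[1, -0.0, 0.0009, 0.0046, 0, 0, -0.03]
[1, -0.0, 0.0009, 0.0046, 0, 0, -0.03]
[1, -0.0, 0.0009, 0.0046, 0, 0, -0.03]
[1, -0.0, 0.0009, 0.0046, 0, 0, -0.03]
```

Emit:
play_rows(moves=[[1,0,0.0015,0.001,-0.2,0,0],[1,0,0.0015,0.001,0,0,0],[1,0,0.0005,0.004,0,0,0],[1,0,0,0.004,0,0,0],[1,0,0,0.003,0,0,0],[1,0,0,0.003,0,0,0],[1,0,0,0.002,0,0,0],[1,0,0,0,0,0,0]])

```text
clock: 30.65
position: [0.4501, -0.0413, 0.0936]
tcp_rot: [0.001, 0.601, 0.799, 0.001]
ft_force: [-1.3, -1.1, 2.5]
width: 0.241
```

Reached the computed seated height (.0936) with only 2.5 N. Pressing lightly, then releasing and retreating.

Emit:
play_rows(moves=[[1,0,0,0.002,0,0,0],[1,0,0,0.002,0,0,0],[0.4,0,0,0,0,0,0],[0.3,0,0,0,0,0,0],[0.2,0,0,0,0,0,0],[0.2,0,0,0,0,0,0],[0.2,0,0,-0.005,0,0,0],[0.2,0,0,-0.01,0,0,0]])

```text
clock: 31.32
position: [0.449, -0.0418, 0.1078]
tcp_rot: [-0.0, 0.601, 0.8, -0.001]
ft_force: [-0.2, -0.1, 0.3]
width: 0.402
```

Emit:
play_rows(moves=[[0.2,0,0,-0.015,0,0,0],[0.2,0,0,-0.02,0,0,0],[0.2,0,0,-0.02,0,0,0],[0.2,0,0,-0.01,0,0,0],[0.2,0,0,0,0,0,0],[0.2,0,0,0,0,0,0],[0.2,0,0,0,0,0,0],[0.2,0,0,0,0,0,0]])

```text
clock: 31.98
position: [0.4495, -0.0416, 0.1789]
tcp_rot: [0.001, 0.6, 0.8, 0.0]
ft_force: [-0.4, -0.1, -0.7]
width: 0.403
```

```bash
python3 - <<'E'
from h import *
t=snap('top','top7.png'); lids('pics/top7.png')
plan([.575,-.357,.18],16.5,12,0.1)
E
```

```text
blob px [622.7 464.2] world rect [ -168.7 -1074.5] [96.9 69.5] 86.4
blob px [561.7 460.8] world rect [-101.3 -886.9] [ 97.4 154.7] 85.0
blob px [552.5 301.1] world rect [ 330.9 -853.8] [553.3  83.5] 0.1
blob px [386.5 223.2] world rect [ 577.7 -362.5] [48.4 98.9] 17.1
blob px [577.8 321.4] world rect [ 338.  -942.1] [570.9  84.1] 0.1
blob px [438.8 231.4] world rect [ 551.6 -521.2] [163.4  56.2] 29.8
blob px [542.8 206.5] world rect [ 632.7 -853.3] [38.1 83. ] 0.2
at [ 0.4492 -0.0416  0.1786] yaw 16.2 z [ 0.    -0.001 -1.   ] q6 -25 F [-0.6  0.3  0.5] w 0.398 t 32.0
tilt fix on row 1 [ 0.01  0.04 -0.  ]
[0.1, -0.0282, 0.0027, -0.0001, 0, 0, -0.03]
[0.1, -0.0282, 0.0027, -0.0001, 0, 0, -0.03]
[0.1, -0.0282, 0.0027, -0.0001, 0, 0, -0.03]
[0.1, -0.0282, 0.0027, -0.0001, 0, 0, -0.03]
[0.1, -0.0282, 0.0027, -0.0001, 0, 0, -0.03]
[0.1, -0.0282, 0.0027, -0.0001, 0, 0, -0.03]
[0.1, -0.0282, 0.0027, -0.0001, 0, 0, -0.03]
[0.1, -0.0282, 0.0026, -0.0001, 0, 0, -0.03]
[0.1, -0.0282, 0.0026, -0.0001, 0, 0, -0.03]
[0.1, -0.0282, 0.0026, -0.0001, 0, 0, -0.03]
[0.1, -0.0282, 0.0026, -0.0001, 0, 0, -0.03]
[0.1, -0.0282, 0.0026, -0.0001, 0, 0, -0.03]
```

Emit:
play_rows(moves=[[0.1,-0.028,0.0027,0,0,0,0],[0.1,-0.028,0.0027,0,0,0,0],[0.1,-0.028,0.0027,0,0,0,0],[0.1,-0.028,0.0027,0,0,0,0],[0.1,-0.028,0.0027,0,0,0,0],[0.1,-0.028,0.0027,0,0,0,0],[0.1,-0.028,0.0027,0,0,0,0],[0.1,-0.028,0.0027,0,0,0,0]])

```text
clock: 32.7
position: [0.5287, -0.252, 0.1667]
tcp_rot: [-0.009, 0.597, 0.802, -0.002]
ft_force: [-0.4, 0.4, 0.1]
width: 0.449
```

Emit:
play_rows(moves=[[0.1,-0.028,0.0025,0,0,0,0],[0.1,-0.028,0.0025,0,0,0,0],[0.1,-0.025,0.0025,0,0,0,0],[0.1,-0.012,0.0015,0,0,0,0],[0.1,0,0,0.01,0,0,0],[0.1,0,0,0.01,0,0,0],[0.1,0,0,0.01,0,0,0],[0.1,0,0,0,0,0,0]])

```text
clock: 33.37
position: [0.5601, -0.3429, 0.121]
tcp_rot: [-0.017, 0.599, 0.8, -0.002]
ft_force: [-0.9, 0.1, -1.3]
width: 0.45
```

```bash
python3 - <<'E'
from h import *
plan([.5778,-.3637,.08],16.8,6,0.1)
E
```

```text
at [ 0.5601 -0.3429  0.121 ] yaw 16.4 z [-0.029  0.017 -0.999] q6 -50 F [-0.9  0.1 -1.3] w 0.45 t 33.4
tilt fix on row 1 [-1.34 -1.41 -0.02]
[0.1, -0.0042, 0.0019, 0.0068, 0, 0, -0.07]
[0.1, -0.0042, 0.0019, 0.0068, 0, 0, -0.07]
[0.1, -0.0042, 0.0018, 0.0068, 0, 0, -0.07]
[0.1, -0.0042, 0.0018, 0.0068, 0, 0, -0.07]
[0.1, -0.0042, 0.0018, 0.0068, 0, 0, -0.07]
[0.1, -0.0042, 0.0018, 0.0068, 0, 0, -0.07]
```

Emit:
play_rows(moves=[[0.1,-0.004,0.0018,0.005,-1.3,-1.4,0],[0.1,-0.004,0.0018,0.006,0,0,0],[0.1,-0.004,0.0018,0.006,0,0,0],[0.1,-0.004,0.0018,0.006,0,0,0],[0.1,-0.003,0.001,0.006,0,0,0],[0.1,-0.001,0,0.003,0,0,0],[0.1,0,0,0,0,0,0],[0.1,0,0,0,0,0,0]])

```text
clock: 34.03
position: [0.5723, -0.3538, 0.0833]
tcp_rot: [-0.004, 0.597, 0.802, -0.0]
ft_force: [0.0, -0.4, 0.0]
width: 0.451
```

```bash
python3 - <<'E'
from h import *
plan([.5778,-.3637,.031],16.8,6,0.1)
E
```

```text
at [ 0.5723 -0.3538  0.0833] yaw 16.7 z [-0.007  0.005 -1.   ] q6 -51 F [ 0.  -0.4  0. ] w 0.451 t 34.0
tilt fix on row 1 [-0.28 -0.38 -0.  ]
[0.1, -0.0018, 0.0004, 0.0087, 0, 0, -0.02]
[0.1, -0.0018, 0.0004, 0.0087, 0, 0, -0.02]
[0.1, -0.0018, 0.0004, 0.0087, 0, 0, -0.02]
[0.1, -0.0018, 0.0004, 0.0087, 0, 0, -0.02]
[0.1, -0.0018, 0.0004, 0.0087, 0, 0, -0.02]
[0.1, -0.0018, 0.0004, 0.0087, 0, 0, -0.02]
```

Emit:
play_rows(moves=[[0.1,-0.003,0.0007,0.004,-0.3,-0.4,0],[0.1,-0.003,0.0007,0.008,0,0,0],[0.1,-0.002,0.0005,0.008,0,0,0],[0.1,-0.001,0,0.008,0,0,0],[0.1,-0.001,0,0.008,0,0,0],[0.1,0,0,0.005,0,0,0],[0.1,0,0,0.002,0,0,0],[0.1,0,0,0,0,0,0]])

```text
clock: 34.7
position: [0.5775, -0.3643, 0.0358]
tcp_rot: [0.001, 0.597, 0.802, 0.0]
ft_force: [0.1, 0.0, -0.3]
width: 0.448
```

```bash
python3 - <<'E'
from h import *
plan([.5778,-.3637,.031],16.8,1,0.1)
E
```

```text
at [ 0.5775 -0.3643  0.0358] yaw 16.6 z [ 0.001 -0.001 -1.   ] q6 -51 F [ 0.1  0.  -0.3] w 0.448 t 34.7
tilt fix on row 1 [ 0.05  0.07 -0.  ]
[0.1, 0.0005, 0.0004, 0.0048, 0, 0, -0.16]
```

Emit:
play_rows(moves=[[0.1,0.0005,0,0.003,0,0,0],[0.1,0,0,0.001,0,0,0],[1,0,0,0,0,0,0],[1,0,0,0,0,0,0],[1,0,0,0,0,0,0],[1,0,0,0,0,0,0],[1,0,0,0,0,0,0],[1,0,0,0,0,0,0]])

```text
clock: 35.37
position: [0.5777, -0.3637, 0.0322]
tcp_rot: [0.001, 0.597, 0.802, 0.0]
ft_force: [0.1, 0.1, -1.7]
width: 0.171
```

Emit:
play_rows(moves=[[1,0,0,-0.004,0,0,0],[1,0,0,-0.006,0,0,0],[1,0,0,-0.012,0,0,0],[1,0,0,-0.015,0,0,0],[1,0,0,-0.02,0,0,0],[1,0,0,-0.02,0,0,0],[1,0,0,-0.015,0,0,0],[1,0,0,-0.01,0,0,0]])

```text
clock: 36.03
position: [0.575, -0.3619, 0.1392]
tcp_rot: [-0.002, 0.597, 0.802, -0.0]
ft_force: [0.7, 0.9, -1.0]
width: 0.172
```

```bash
python3 - <<'E'
from h import *
plan([.5055,-.108,.15],-29.3,14,1)
E
```

```text
at [ 0.575  -0.3619  0.1392] yaw 16.7 z [-0.004  0.003 -1.   ] q6 -51 F [ 0.7  0.9 -1. ] w 0.172 t 36.0
tilt fix on row 1 [-0.17 -0.21 -0.  ]
[1, 0.0188, 0.0004, -0.0008, 0, 0, 3.28]
[1, 0.0188, -0.0006, -0.0008, 0, 0, 3.28]
[1, 0.0187, -0.0017, -0.0008, 0, 0, 3.28]
[1, 0.0186, -0.0028, -0.0008, 0, 0, 3.28]
[1, 0.0184, -0.0038, -0.0008, 0, 0, 3.28]
[1, 0.0182, -0.0049, -0.0008, 0, 0, 3.28]
[1, 0.0178, -0.0059, -0.0008, 0, 0, 3.28]
[1, 0.0175, -0.0069, -0.0008, 0, 0, 3.28]
[1, 0.0171, -0.0079, -0.0008, 0, 0, 3.28]
[1, 0.0166, -0.0089, -0.0008, 0, 0, 3.28]
[1, 0.016, -0.0098, -0.0008, 0, 0, 3.28]
[1, 0.0154, -0.0107, -0.0008, 0, 0, 3.28]
[1, 0.0148, -0.0116, -0.0008, 0, 0, 3.28]
[1, 0.0141, -0.0124, -0.0008, 0, 0, 3.28]
```

Emit:
play_rows(moves=[[1,0.012,0,-0.003,-0.2,-0.2,3.3],[1,0.0185,-0.0006,-0.002,0,0,3.3],[1,0.0185,-0.0017,-0.001,0,0,3.3],[1,0.0185,-0.0028,-0.001,0,0,3.3],[1,0.0185,-0.0038,-0.001,0,0,3.3],[1,0.018,-0.005,-0.001,0,0,3.3],[1,0.018,-0.006,-0.001,0,0,3.3],[1,0.0175,-0.007,-0.001,0,0,3.3]])

```text
clock: 36.7
position: [0.541, -0.225, 0.1627]
tcp_rot: [0.009, 0.773, 0.634, 0.003]
ft_force: [0.5, -0.5, -1.8]
width: 0.173
```

Emit:
play_rows(moves=[[1,0.017,-0.008,0,0,0,3.3],[1,0.0165,-0.009,0,0,0,3.3],[1,0.016,-0.01,0,0,0,3.3],[1,0.0155,-0.0105,0,0,0,3.3],[1,0.01,-0.008,0,0,0,3],[1,0.003,-0.003,0,0,0,2],[1,0,0,0,0,0,0],[1,0,0,0,0,0,0]])

```text
clock: 37.37
position: [0.5167, -0.1273, 0.1677]
tcp_rot: [0.01, 0.867, 0.498, 0.006]
ft_force: [-0.2, 0.6, -0.9]
width: 0.173
```

```bash
python3 - <<'E'
from h import *
plan([.5055,-.1037,.112],-29.3,4,1)
E
```

```text
at [ 0.5167 -0.1273  0.1677] yaw -30.3 z [ 0.021 -0.011 -1.   ] q6 14 F [-0.2  0.6 -0.9] w 0.173 t 37.4
tilt fix on row 1 [ 1.36 -0.07  0.  ]
[1, 0.0037, -0.0054, 0.0139, 0, 0, -0.24]
[1, 0.0037, -0.0054, 0.0139, 0, 0, -0.24]
[1, 0.0037, -0.0053, 0.0139, 0, 0, -0.24]
[1, 0.0037, -0.0053, 0.0139, 0, 0, -0.24]
```

Emit:
play_rows(moves=[[1,0.0035,-0.005,0.005,1.3,0,-0.3],[1,0.0035,-0.005,0.007,0,0,-0.2],[1,0.0035,-0.005,0.008,0,0,-0.2],[1,0.002,-0.003,0.008,0,0,0],[1,0,0,0.007,0,0,0],[1,0,0,0.004,0,0,0],[1,0,0,0,0,0,0],[1,0,0,0,0,0,0]])

```text
clock: 38.03
position: [0.5057, -0.1071, 0.1235]
tcp_rot: [-0.001, 0.864, 0.504, -0.001]
ft_force: [-0.0, -0.1, -1.9]
width: 0.169
```

```bash
python3 - <<'E'
from h import *
plan([.5055,-.1037,.112],-29.3,2,1)
E
```

```text
at [ 0.5057 -0.1071  0.1235] yaw -29.4 z [-0.003  0.002 -1.   ] q6 15 F [-0.  -0.1 -1.9] w 0.169 t 38.0
tilt fix on row 1 [-0.19  0.    0.  ]
[1, 0.0014, -0.0009, 0.0057, 0, 0, -0.07]
[1, 0.0014, -0.0009, 0.0057, 0, 0, -0.07]
```

Emit:
play_rows(moves=[[1,0.001,-0.0007,0.004,-0.2,0,0],[1,0.001,-0.0007,0.004,0,0,0],[1,0.0005,-0.0003,0.003,0,0,0],[1,0,0,0.001,0,0,0],[1,0,0,0,0,0,0],[1,0,0,0,0,0,0],[1,0,0,0,0,0,0],[1,0,0,0,0,0,0]])

```text
clock: 38.7
position: [0.5066, -0.1045, 0.1111]
tcp_rot: [0.001, 0.864, 0.504, 0.001]
ft_force: [-0.3, -1.0, -1.0]
width: 0.173
```

Emit:
play_rows(moves=[[1,0,0,0.003,0,0,0],[1,0,0,0.003,0,0,0],[1,0,0,0.003,0,0,0],[1,0,0,0.003,0,0,0],[1,0,0,0.002,0,0,0],[1,0,0,0,0,0,0],[1,0,0,0,0,0,0],[1,0,0,0,0,0,0]])

```text
clock: 39.37
position: [0.5069, -0.105, 0.0967]
tcp_rot: [0.002, 0.864, 0.504, 0.001]
ft_force: [0.4, -0.1, -2.9]
width: 0.171
```

```bash
python3 - <<'E'
from h import *
plan([.5055,-.1037,.0942],-29.3,2,1)
E
```

```text
at [ 0.5069 -0.105   0.0967] yaw -29.5 z [ 0.003 -0.002 -1.   ] q6 15 F [ 0.4 -0.1 -2.9] w 0.171 t 39.4
tilt fix on row 1 [ 0.2 -0.   0. ]
[1, 0.0002, -0.0009, 0.0012, 0, 0, -0.08]
[1, 0.0002, -0.0009, 0.0012, 0, 0, -0.08]
```

Emit:
play_rows(moves=[[1,0,0,0.0015,0,0,0],[1,0,0,0.0015,0,0,0],[1,0,0,0.001,0,0,0],[1,0,0,0.001,0,0,0],[1,0,0,0,0,0,0],[1,0,0,0,0,0,0],[1,0,0,0,0,0,0],[1,0,0,0,0,0,0]])

```text
clock: 40.03
position: [0.5075, -0.105, 0.0941]
tcp_rot: [0.002, 0.864, 0.504, 0.001]
ft_force: [-0.3, -0.5, -1.4]
width: 0.172
```

Emit:
play_rows(moves=[[1,0,0,0.001,0,0,0],[0.5,0,0,0,0,0,0],[0.4,0,0,0,0,0,0],[0.3,0,0,0,0,0,0],[0.3,0,0,0,0,0,0],[0.3,0,0,0,0,0,0],[0.3,0,0,-0.005,0,0,0],[0.3,0,0,-0.01,0,0,0]])

```text
clock: 40.7
position: [0.507, -0.1049, 0.1078]
tcp_rot: [0.001, 0.864, 0.504, 0.0]
ft_force: [-0.1, 0.0, -0.3]
width: 0.35
```

Emit:
play_rows(moves=[[0.3,0,0,-0.015,0,0,0],[0.3,0,0,-0.02,0,0,0],[0.3,0,0,-0.02,0,0,0],[0.3,0,0,-0.02,0,0,0],[0.3,0,0,-0.01,0,0,0],[0.3,0,0,0,0,0,0],[0.3,0,0,0,0,0,0],[0.3,0,0,0,0,0,0]])

```text
clock: 41.37
position: [0.5078, -0.105, 0.2025]
tcp_rot: [0.003, 0.864, 0.504, 0.002]
ft_force: [0.5, 0.3, 0.1]
width: 0.347
```

```bash
python3 - <<'E'
from h import *
plan([.504,.155,.205],103.8,20,0)
E
```

```text
at [ 0.5078 -0.105   0.2025] yaw -29.4 z [ 0.007 -0.003 -1.   ] q6 15 F [0.5 0.3 0.1] w 0.347 t 41.4
tilt fix on row 1 [ 0.4  -0.06  0.  ]
[0, 0.0112, -0.0066, -0.0001, 0, 0, -6.66]
[0, 0.0119, -0.0052, -0.0001, 0, 0, -6.66]
[0, 0.0124, -0.0038, -0.0001, 0, 0, -6.66]
[0, 0.0128, -0.0023, -0.0001, 0, 0, -6.66]
[0, 0.013, -0.0008, -0.0001, 0, 0, -6.66]
[0, 0.013, 0.0007, -0.0001, 0, 0, -6.66]
[0, 0.0128, 0.0022, -0.0001, 0, 0, -6.66]
[0, 0.0125, 0.0037, -0.0001, 0, 0, -6.66]
[0, 0.012, 0.0051, -0.0001, 0, 0, -6.66]
[0, 0.0113, 0.0064, -0.0001, 0, 0, -6.66]
[0, 0.0105, 0.0077, -0.0001, 0, 0, -6.66]
[0, 0.0095, 0.0089, -0.0001, 0, 0, -6.66]
[0, 0.0084, 0.0099, -0.0001, 0, 0, -6.66]
[0, 0.0072, 0.0108, -0.0001, 0, 0, -6.66]
[0, 0.0059, 0.0116, -0.0001, 0, 0, -6.66]
[0, 0.0045, 0.0122, -0.0001, 0, 0, -6.66]
[0, 0.0031, 0.0126, -0.0001, 0, 0, -6.66]
[0, 0.0016, 0.0129, -0.0001, 0, 0, -6.66]
[0, 0.0001, 0.013, -0.0001, 0, 0, -6.66]
[0, -0.0014, 0.0129, -0.0001, 0, 0, -6.66]
```

Now to above the handle. From there I'll check both lids before moving on.

Emit:
play_rows(moves=[[0,0.011,-0.0065,0,0.4,0,-6.6],[0,0.012,-0.005,0,0,0,-6.6],[0,0.0125,-0.004,0,0,0,-6.6],[0,0.013,-0.0025,0,0,0,-6.6],[0,0.013,-0.001,0,0,0,-6.6],[0,0.013,0.0007,0,0,0,-6.6],[0,0.013,0.002,0,0,0,-6.6],[0,0.0125,0.0035,0,0,0,-6.6]])

```text
clock: 42.03
position: [0.4974, 0.0017, 0.1903]
tcp_rot: [-0.009, 0.534, 0.845, -0.004]
ft_force: [-0.3, 0.9, 0.2]
width: 0.503
```

Emit:
play_rows(moves=[[0,0.012,0.005,0,0,0,-6.6],[0,0.0115,0.0065,0,0,0,-6.6],[0,0.0105,0.0075,0,0,0,-6.6],[0,0.0095,0.009,0,0,0,-6.6],[0,0.0085,0.01,0,0,0,-6.6],[0,0.007,0.011,0,0,0,-6.6],[0,0.006,0.0115,0,0,0,-6.6],[0,0.0045,0.012,0,0,0,-6.6]])

```text
clock: 42.7
position: [0.4815, 0.1103, 0.1763]
tcp_rot: [-0.022, 0.078, 0.997, -0.002]
ft_force: [0.3, 0.6, 0.5]
width: 0.496
```

```bash
python3 - <<'E'
from h import *
plan([.505,.154,.2],103.6,6,0)
s=snap('side','side8.png');t=snap('top','top8.png')
c=cv2.resize(s[190:290,255:375,::-1],None,fx=4,fy=4,interpolation=cv2.INTER_CUBIC)
d=cv2.resize(t[195:295,240:340,::-1],None,fx=2.9,fy=2.9,interpolation=cv2.INTER_CUBIC)
o=np.zeros((400,780,3),np.uint8);o[:,:480]=c;o[:290,485:775]=d; cv2.imwrite('pics/c12.png',o)
E
```

```text
at [0.4815 0.1103 0.1763] yaw 81.0 z [-0.043  0.    -0.999] q6 -71 F [0.3 0.6 0.5] w 0.496 t 42.7
tilt fix on row 1 [-0.38 -2.45 -0.01]
[0, -0.0027, 0.0078, -0.0039, 0, 0, -3.77]
[0, -0.0032, 0.0076, -0.0039, 0, 0, -3.77]
[0, -0.0037, 0.0074, -0.0039, 0, 0, -3.77]
[0, -0.0042, 0.0071, -0.0039, 0, 0, -3.77]
[0, -0.0047, 0.0068, -0.0039, 0, 0, -3.77]
[0, -0.0051, 0.0065, -0.0039, 0, 0, -3.77]
```

View pics/c12.png

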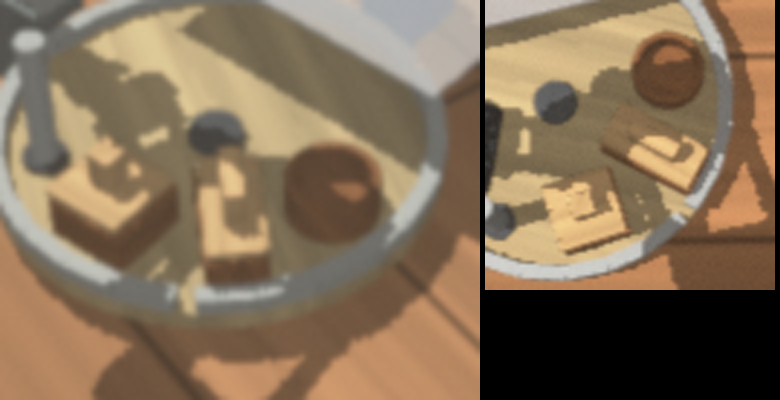

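Both lids sit flat on their boxes: square near (262,267) and oblong near (299,246) in the top view, each showing an even plate edge all round. The round box is still open, and neither view shows a round lid anywhere. Next I unlock again. (14 pictures viewed.)

Emit:
play_rows(moves=[[0,0,0,-0.012,-0.4,-2.4,0],[0,-0.003,0.008,-0.008,0,0,-3.7],[0,-0.003,0.0075,-0.004,0,0,-3.7],[0,-0.0037,0.0075,0,0,0,-3.7],[0,-0.004,0.007,0,0,0,-3.7],[0,-0.0045,0.006,0,0,0,-3.7],[0,-0.002,0.002,0,0,0,-2],[0,0,0,0,0,0,0]])

```text
clock: 43.47
position: [0.5003, 0.144, 0.1929]
tcp_rot: [-0.006, -0.091, 0.996, -0.002]
ft_force: [-0.6, 0.5, -0.1]
width: 0.496
```

```bash
python3 - <<'E'
from h import *
plan([.505,.154,.1345],103.6,6,0)
E
```

```text
at [0.5003 0.144  0.1929] yaw 100.5 z [-0.012 -0.006 -1.   ] q6 -87 F [-0.6  0.5 -0.1] w 0.496 t 43.5
tilt fix on row 1 [-0.21 -0.73 -0.  ]
[0, -0.0011, 0.0015, 0.0097, 0, 0, -0.52]
[0, -0.0011, 0.0015, 0.0097, 0, 0, -0.52]
[0, -0.0011, 0.0015, 0.0097, 0, 0, -0.52]
[0, -0.0011, 0.0015, 0.0097, 0, 0, -0.52]
[0, -0.0011, 0.0015, 0.0097, 0, 0, -0.52]
[0, -0.0011, 0.0015, 0.0097, 0, 0, -0.52]
```

Emit:
play_rows(moves=[[0,-0.0025,0.003,0,-0.2,-0.7,-1],[0,-0.002,0.003,0.002,0,0,-1],[0,-0.001,0.002,0.008,0,0,-1],[0,0,0.001,0.009,0,0,0],[0,0,0,0.009,0,0,0],[0,0,0,0.009,0,0,0],[0,0,0,0.005,0,0,0],[0,0,0,0,0,0,0]])

```text
clock: 44.13
position: [0.5018, 0.1518, 0.1432]
tcp_rot: [-0.002, -0.114, 0.993, -0.001]
ft_force: [-0.4, 0.2, -0.2]
width: 0.501
```

```bash
python3 - <<'E'
from h import *
plan([.505,.154,.1345],103.6,3,0)
E
```

```text
at [0.5018 0.1518 0.1432] yaw 103.1 z [-0.005 -0.002 -1.   ] q6 -89 F [-0.4  0.2 -0.2] w 0.501 t 44.1
tilt fix on row 1 [-0.05 -0.28 -0.  ]
[0, -0.0012, 0.0005, 0.0029, 0, 0, -0.17]
[0, -0.0012, 0.0005, 0.0029, 0, 0, -0.17]
[0, -0.0012, 0.0005, 0.0029, 0, 0, -0.17]
```

Emit:
play_rows(moves=[[0,-0.001,0.0006,0.003,0,-0.3,-0.3],[0,-0.001,0.0006,0.003,0,0,0],[0,-0.0005,0,0.0015,0,0,0],[1,0,0,0,0,0,0],[1,0,0,0,0,0,0],[1,0,0,0,0,0,0],[1,0,0,0,0,0,0],[1,0,0,0,0,0,0]])

```text
clock: 44.8
position: [0.5047, 0.1541, 0.1353]
tcp_rot: [0.001, -0.116, 0.993, -0.0]
ft_force: [-1.0, 3.0, -2.5]
width: 0.157
```

Emit:
play_rows(moves=[[1,0,0,0,0,0,0],[1,0,0,0,0,0,0],[1,0,0,0,0,0,0],[1,0,0,0,0,0,0],[1,0,0,0,0,0,0],[1,0,0,0,0,0,0],[1,0,0,0,0,0,0],[1,0,0,0,0,0,0]])

```text
clock: 45.47
position: [0.5046, 0.1543, 0.1353]
tcp_rot: [0.001, -0.117, 0.993, 0.0]
ft_force: [0.9, 0.8, -1.3]
width: 0.155
```

Emit:
play_rows(moves=[[1,0,0,-0.002,0,0,0],[1,0,0,-0.002,0,0,0],[1,0,0,-0.002,0,0,0],[1,0,0,-0.002,0,0,0],[1,0,0,-0.002,0,0,0],[1,0,0,-0.002,0,0,0],[1,0,0,-0.002,0,0,0],[1,0,0,-0.002,0,0,0]])

```text
clock: 46.13
position: [0.5044, 0.1542, 0.1496]
tcp_rot: [0.001, -0.117, 0.993, 0.0]
ft_force: [3.5, 0.6, -6.9]
width: 0.153
```

Emit:
play_rows(moves=[[1,0,0,-0.002,0,0,0],[1,0,0,-0.002,0,0,0],[1,0,0,-0.002,0,0,0],[1,0,0,-0.002,0,0,0],[1,0,0,-0.001,0,0,0],[1,0,0,0,0,0,0],[1,0,0,0,0,0,0],[1,0,0,0,0,0,0]])

```text
clock: 46.8
position: [0.5044, 0.1542, 0.1594]
tcp_rot: [0.001, -0.117, 0.993, 0.0]
ft_force: [3.8, 0.9, -6.2]
width: 0.15
```

Emit:
play_rows(moves=[[1,0,0,0,0,0,5],[1,0,0,0,0,0,7],[1,0,0,0,0,0,7],[1,0,0,0,0,0,7],[1,0,0,0,0,0,7],[1,0,0,0,0,0,7],[1,0,0,0,0,0,0],[1,0,0,0,0,0,0]])

```text
clock: 47.47
position: [0.5043, 0.1542, 0.1587]
tcp_rot: [0.001, 0.239, 0.971, 0.0]
ft_force: [2.9, 0.6, -6.6]
width: 0.157
```

Emit:
play_rows(moves=[[1,0,0,0,0,0,6],[1,0,0,0,0,0,6],[1,0,0,0,0,0,6],[1,0,0,0,0,0,0],[1,0,0,0.0015,0,0,0],[1,0,0,0.0015,0,0,0],[1,0,0,0,0,0,0],[1,0,0,0,0,0,0]])

```text
clock: 48.13
position: [0.5044, 0.1543, 0.1553]
tcp_rot: [0.0, 0.382, 0.924, 0.0]
ft_force: [3.1, 2.5, -6.0]
width: 0.154
```

Emit:
play_rows(moves=[[0.4,0,0,0,0,0,0],[0.4,0,0,0,0,0,0],[0.3,0,0,0,0,0,0],[0.3,0,0,0,0,0,0],[0.3,0,0,0,0,0,0],[0.3,0,0,0,0,0,0],[0.3,0,0,0,0,0,0],[0.3,0,0,0,0,0,0]])

```text
clock: 48.8
position: [0.5053, 0.1539, 0.1603]
tcp_rot: [0.002, 0.38, 0.925, 0.001]
ft_force: [-0.9, -0.3, 0.5]
width: 0.351
```

Emit:
play_rows(moves=[[0.2,0,0,-0.01,0,0,0],[0.2,0,0,-0.01,0,0,0],[0.2,0,0,-0.01,0,0,0],[0.2,0,0,-0.01,0,0,0],[0.2,0,0,-0.01,0,0,0],[0.2,0,0,-0.01,0,0,0],[0.2,0,0,0,0,0,0],[0.2,0,0,0,0,0,0]])

```text
clock: 49.47
position: [0.5061, 0.1543, 0.2294]
tcp_rot: [0.003, 0.38, 0.925, 0.002]
ft_force: [-0.1, 0.1, -0.0]
width: 0.4
```

```bash
python3 - <<'E'
from h import *
arc()
plan([.445,.055,.215],-117,24,0.2)
E
```

```text
p [0.5061 0.1543 0.2294] r 0.1689 postang 109.0 turned 163.3 yaw err -153.6 z [ 0.007  0.001 -1.   ] F [-0.1  0.1 -0. ] w 0.4 q [ 14.  -1. 110.  -0.  71. -31.] t 49.5
at [0.5061 0.1543 0.2294] yaw 45.3 z [ 0.007  0.001 -1.   ] q6 -31 F [-0.1  0.1 -0. ] w 0.4 t 49.5
tilt fix on row 1 [ 0.34  0.27 -0.  ]
[0.2, -0.0011, -0.0047, 0.0006, 0, 0, 6.76]
[0.2, -0.0016, -0.0046, 0.0006, 0, 0, 6.76]
[0.2, -0.0022, -0.0043, 0.0006, 0, 0, 6.76]
[0.2, -0.0027, -0.0041, 0.0006, 0, 0, 6.76]
[0.2, -0.0031, -0.0037, 0.0006, 0, 0, 6.76]
[0.2, -0.0035, -0.0033, 0.0006, 0, 0, 6.76]
[0.2, -0.0039, -0.0029, 0.0006, 0, 0, 6.76]
[0.2, -0.0042, -0.0024, 0.0006, 0, 0, 6.76]
[0.2, -0.0045, -0.0019, 0.0006, 0, 0, 6.76]
[0.2, -0.0047, -0.0013, 0.0006, 0, 0, 6.76]
[0.2, -0.0048, -0.0008, 0.0006, 0, 0, 6.76]
[0.2, -0.0049, -0.0002, 0.0006, 0, 0, 6.76]
[0.2, -0.0048, 0.0004, 0.0006, 0, 0, 6.76]
[0.2, -0.0048, 0.0009, 0.0006, 0, 0, 6.76]
[0.2, -0.0046, 0.0015, 0.0006, 0, 0, 6.76]
[0.2, -0.0044, 0.002, 0.0006, 0, 0, 6.76]
[0.2, -0.0042, 0.0025, 0.0006, 0, 0, 6.76]
[0.2, -0.0038, 0.003, 0.0006, 0, 0, 6.76]
[0.2, -0.0034, 0.0034, 0.0006, 0, 0, 6.76]
[0.2, -0.003, 0.0038, 0.0006, 0, 0, 6.76]
[0.2, -0.0026, 0.0041, 0.0006, 0, 0, 6.76]
[0.2, -0.002, 0.0044, 0.0006, 0, 0, 6.76]
[0.2, -0.0015, 0.0046, 0.0006, 0, 0, 6.76]
[0.2, -0.001, 0.0048, 0.0006, 0, 0, 6.76]
```

Emit:
play_rows(moves=[[0.2,-0.001,-0.0047,0,0.3,0.3,6.7],[0.2,-0.0016,-0.0046,0,0,0,6.7],[0.2,-0.0022,-0.0043,0,0,0,6.7],[0.2,-0.0027,-0.0041,0,0,0,6.7],[0.2,-0.003,-0.0037,0,0,0,6.7],[0.2,-0.0035,-0.0033,0,0,0,6.7],[0.2,-0.004,-0.003,0,0,0,6.7],[0.2,-0.0042,-0.0024,0,0,0,6.7]])

```text
clock: 50.13
position: [0.4833, 0.1207, 0.2273]
tcp_rot: [-0.001, 0.769, 0.639, -0.001]
ft_force: [0.9, 0.4, -0.5]
width: 0.399
```

Emit:
play_rows(moves=[[0.2,-0.0045,-0.002,0,0,0,6.7],[0.2,-0.0047,-0.0013,0,0,0,6.7],[0.2,-0.0048,-0.0008,0,0,0,6.7],[0.2,-0.0049,0,0,0,0,6.7],[0.2,-0.0048,0.0004,0,0,0,6.7],[0.2,-0.0048,0.001,0,0,0,6.7],[0.2,-0.0046,0.0015,0,0,0,6.7],[0.2,-0.0044,0.002,0,0,0,6.7]])

```text
clock: 50.8
position: [0.4573, 0.0863, 0.2229]
tcp_rot: [-0.001, 0.98, 0.199, -0.006]
ft_force: [0.5, -0.9, 0.1]
width: 0.395
```

```bash
python3 - <<'E'
from h import *
plan([.4438,.053,.2],-117,7,0.2)
E
```

```text
at [0.4573 0.0863 0.2229] yaw -67.0 z [-0.011 -0.    -1.   ] q6 75 F [ 0.5 -0.9  0.1] w 0.395 t 50.8
tilt fix on row 1 [-0.24  0.62  0.  ]
[0.2, -0.0036, 0.0036, 0.0033, 0, 0, 7.14]
[0.2, -0.0032, 0.0041, 0.0033, 0, 0, 7.14]
[0.2, -0.0026, 0.0044, 0.0033, 0, 0, 7.14]
[0.2, -0.0021, 0.0047, 0.0033, 0, 0, 7.14]
[0.2, -0.0015, 0.0049, 0.0033, 0, 0, 7.14]
[0.2, -0.0008, 0.0051, 0.0033, 0, 0, 7.14]
[0.2, -0.0002, 0.0051, 0.0033, 0, 0, 7.14]
```

Emit:
play_rows(moves=[[0.2,-0.0035,0.0035,0.002,-0.2,0.6,7],[0.2,-0.003,0.004,0.003,0,0,7],[0.2,-0.0026,0.0044,0.003,0,0,7],[0.2,-0.002,0.0045,0.003,0,0,7],[0.2,-0.0015,0.0045,0.003,0,0,7],[0.2,-0.0008,0.004,0.003,0,0,6],[0.2,0,0.003,0.001,0,0,4],[0.2,0,0,0,0,0,0]])

```text
clock: 51.47
position: [0.4411, 0.0546, 0.2003]
tcp_rot: [0.001, 0.979, -0.205, -0.003]
ft_force: [-0.3, 0.4, 0.4]
width: 0.398
```

```bash
python3 - <<'E'
from h import *
plan([.4438,.053,.138],-117,6,0.2)
E
```

```text
at [0.4411 0.0546 0.2003] yaw -113.6 z [-0.007 -0.001 -1.   ] q6 117 F [-0.3  0.4  0.4] w 0.398 t 51.5
tilt fix on row 1 [ 0.21  0.35 -0.  ]
[0.2, 0.0005, 0.0001, 0.0104, 0, 0, 0.57]
[0.2, 0.0005, 0.0001, 0.0104, 0, 0, 0.57]
[0.2, 0.0005, 0.0001, 0.0104, 0, 0, 0.57]
[0.2, 0.0005, 0.0001, 0.0104, 0, 0, 0.57]
[0.2, 0.0005, 0.0, 0.0104, 0, 0, 0.57]
[0.2, 0.0005, 0.0, 0.0104, 0, 0, 0.57]
```

Emit:
play_rows(moves=[[0.2,0.001,0,0.006,0.2,0.3,1],[0.2,0.001,0,0.009,0,0,1],[0.2,0.0005,0,0.009,0,0,1],[0.2,0,0,0.009,0,0,0],[0.2,0,0,0.009,0,0,0],[0.2,0,0,0.009,0,0,0],[0.2,0,0,0.005,0,0,0],[0.2,0,0,0,0,0,0]])

```text
clock: 52.13
position: [0.4421, 0.0541, 0.1363]
tcp_rot: [0.0, 0.973, -0.229, -0.002]
ft_force: [0.1, -1.0, 0.4]
width: 0.402
```

```bash
python3 - <<'E'
from h import *
arc()
E
```

```text
p [0.4421 0.0541 0.1363] r 0.133 postang 153.4 turned 118.9 yaw err 0.1 z [-0.004  0.    -1.   ] F [ 0.1 -1.   0.4] w 0.402 q [  4.  -6. 124.   0.  62. 120.] t 52.1
```

Emit:
play_rows(moves=[[0.35,0,0,0,0,0,0],[0.35,0.0005,0.004,0,0,0,-1],[0.35,0.0005,0.006,0,0,0,-2],[0.35,0.0005,0.008,0,0,0,-3.5],[0.35,0.0005,0.01,0,0,0,-4.2],[0.35,0.0005,0.01,0,0,0,-4.2],[0.35,0.0005,0.01,0,0,0,-4.2],[0.35,0.0005,0.01,0,0,0,-4.2]])

```text
clock: 52.8
position: [0.4291, 0.003, 0.1356]
tcp_rot: [-0.006, 1.0, -0.018, -0.001]
ft_force: [0.6, 3.2, -2.0]
width: 0.322
```

```bash
python3 - <<'E'
from h import *
arc(); plan([.45,0,.14],0,1,0)
E
```

```text
p [0.4291 0.003  0.1356] r 0.1322 postang 176.3 turned 95.9 yaw err 1.6 z [-0.003  0.012 -1.   ] F [ 0.6  3.2 -2. ] w 0.322 q [ -3.  -8. 126.   1.  62.  88.] t 52.8
at [0.4291 0.003  0.1356] yaw -92.1 z [-0.003  0.012 -1.   ] q6 88 F [ 0.6  3.2 -2. ] w 0.322 t 52.8
tilt fix on row 1 [-0.7   0.18  0.  ]
[0, 0.021, 0.0023, -0.0044, 0, 0, -92.06]
```

Emit:
play_rows(moves=[[0.35,0.0005,0.0105,0,-0.5,0.2,-4.2],[0.35,0.0005,0.0105,0,-0.3,0,-4.4],[0.35,0.0005,0.0105,0,-0.3,0,-4.4],[0.35,0.0005,0.0105,0,-0.3,0,-4.4],[0.35,0.0005,0.0105,0,-0.3,0,-4.4],[0.35,0.0005,0.0105,0,-0.3,0,-4.4],[0.35,0.0005,0.0105,0,-0.3,0,-4.4],[0.35,0.0005,0.0105,0,-0.3,0,-4.4]])

```text
clock: 53.47
position: [0.449, -0.0731, 0.136]
tcp_rot: [0.01, 0.955, 0.297, 0.0]
ft_force: [-1.6, 2.7, 0.1]
width: 0.323
```

```bash
python3 - <<'E'
from h import *
arc(); plan([.45,0,.14],0,1,0)
E
```

```text
p [ 0.449  -0.0731  0.136 ] r 0.1308 postang -148.9 turned 61.1 yaw err 3.5 z [ 0.006 -0.018 -1.   ] F [-1.6  2.7  0.1] w 0.323 q [-12.  -5. 124.  -1.  61.  44.] t 53.5
at [ 0.449  -0.0731  0.136 ] yaw -55.4 z [ 0.006 -0.018 -1.   ] q6 44 F [-1.6  2.7  0.1] w 0.323 t 53.5
tilt fix on row 1 [ 1.04  0.32 -0.  ]
[0, 0.0423, -0.0596, -0.004, 0, 0, -55.38]
```

Emit:
play_rows(moves=[[0.35,0.0005,0.0105,0,0.6,0.2,-3.5],[0.35,0.0005,0.0105,0,0.2,0.1,-4],[0.35,0.0005,0.0105,0,0,0,-4.2],[0.35,0.0005,0.0105,0,0,0,-4.2],[0.35,0.0005,0.0105,0,0,0,-4.2],[0.35,0.0005,0.0105,0,0,0,-4.2],[0.35,0.0005,0.0105,0,0,0,-4.2],[0.35,0.0005,0.0105,0,0,0,-4.2]])

```text
clock: 54.13
position: [0.5078, -0.1232, 0.1353]
tcp_rot: [-0.007, 0.824, 0.566, -0.006]
ft_force: [-4.0, 0.3, 1.1]
width: 0.325
```

```bash
python3 - <<'E'
from h import *
arc(); plan([.45,0,.14],0,1,0)
E
```

```text
p [ 0.5078 -0.1232  0.1353] r 0.1292 postang -114.3 turned 26.6 yaw err 3.3 z [-0.018  0.005 -1.   ] F [-4.   0.3  1.1] w 0.325 q [-16.   4. 115.  -0.  62.   5.] t 54.1
at [ 0.5078 -0.1232  0.1353] yaw -21.0 z [-0.018  0.005 -1.   ] q6 5 F [-4.   0.3  1.1] w 0.325 t 54.1
tilt fix on row 1 [-1.09  0.1   0.  ]
[0, 0.0943, -0.0981, -0.0047, 0, 0, -20.99]
```

Emit:
play_rows(moves=[[0.35,0.0005,0.0105,0,-0.6,0,-3.5],[0.35,0.0005,0.0105,0,-0.3,0,-4],[0.35,0.0005,0.0105,0,0,0,-4],[0.35,0.0005,0.009,0,0,0,-4],[0.35,0.0003,0.006,0,0,0,-2.5],[0.35,0,0.004,0,0,0,-1.5],[0.35,0,0.003,0,0,0,-1],[0.35,0,0.002,0,0,0,0]])

```text
clock: 54.8
position: [0.5616, -0.1338, 0.1355]
tcp_rot: [-0.005, 0.702, 0.712, -0.005]
ft_force: [-1.8, -0.4, -0.3]
width: 0.322
```

```bash
python3 - <<'E'
from h import *
arc(); plan([.45,0,.14],0,1,0)
E
```

```text
p [ 0.5616 -0.1338  0.1355] r 0.1283 postang -89.7 turned 2.0 yaw err 0.5 z [-0.014  0.001 -1.   ] F [-1.8 -0.4 -0.3] w 0.322 q [-16.   9. 109.  -0.  63. -16.] t 54.8
at [ 0.5616 -0.1338  0.1355] yaw 0.8 z [-0.014  0.001 -1.   ] q6 -16 F [-1.8 -0.4 -0.3] w 0.322 t 54.8
tilt fix on row 1 [-0.81 -0.05 -0.  ]
[0, 0.1353, -0.1097, -0.0045, 0, 0, 0.79]
```

Emit:
play_rows(moves=[[0.35,0,0.003,0,-0.7,0,0],[0.35,0,0.003,0,0,0,0],[0.35,0,0.003,0,0,0,0],[0.35,0,0.002,0,0,0,0],[0.35,0,0.002,0,0,0,0],[0.35,0,0.002,0,0,0,0],[0.35,0,0.002,0,0,0,0],[0.35,0,0.002,0,0,0,0]])

```text
clock: 55.47
position: [0.5696, -0.1341, 0.135]
tcp_rot: [-0.01, 0.703, 0.711, -0.009]
ft_force: [-7.5, -0.5, 4.1]
width: 0.325
```

```bash
python3 - <<'E'
from h import *
arc()
E
```

```text
p [ 0.5696 -0.1341  0.135 ] r 0.1289 postang -86.2 turned 358.4 yaw err -3.1 z [-0.027  0.001 -1.   ] F [-7.5 -0.5  4.1] w 0.325 q [-15.  11. 107.  -0.  64. -16.] t 55.5
```

Emit:
play_rows(moves=[[0.2,0,-0.002,0,-1,0,0],[0.2,0,0,-0.008,0,0,0],[0.2,0,0,-0.012,0,0,0],[0.2,0,0,-0.015,0,0,0],[0.2,0,0,-0.015,0,0,0],[0.2,0,0,-0.015,0,0,0],[0.2,0,0,-0.01,0,0,0],[0.2,0,0,0,0,0,0]])

```text
clock: 56.13
position: [0.5723, -0.1339, 0.2205]
tcp_rot: [0.001, 0.703, 0.711, 0.001]
ft_force: [0.5, -0.2, 0.1]
width: 0.4
```

```bash
python3 - <<'E'
from h import *
plan([.505,.1525,.222],45,14,0.1)
E
```

```text
at [ 0.5723 -0.1339  0.2205] yaw 0.6 z [ 0.004  0.001 -1.   ] q6 -16 F [ 0.5 -0.2  0.1] w 0.4 t 56.1
tilt fix on row 1 [ 0.2  -0.04  0.  ]
[0.1, 0.0205, -0.0046, -0.0001, 0, 0, -3.17]
[0.1, 0.0207, -0.0035, -0.0001, 0, 0, -3.17]
[0.1, 0.0209, -0.0023, -0.0001, 0, 0, -3.17]
[0.1, 0.021, -0.0011, -0.0001, 0, 0, -3.17]
[0.1, 0.021, 0.0, -0.0001, 0, 0, -3.17]
[0.1, 0.021, 0.0012, -0.0001, 0, 0, -3.17]
[0.1, 0.0209, 0.0023, -0.0001, 0, 0, -3.17]
[0.1, 0.0207, 0.0035, -0.0001, 0, 0, -3.17]
[0.1, 0.0205, 0.0046, -0.0001, 0, 0, -3.17]
[0.1, 0.0202, 0.0058, -0.0001, 0, 0, -3.17]
[0.1, 0.0199, 0.0069, -0.0001, 0, 0, -3.17]
[0.1, 0.0194, 0.008, -0.0001, 0, 0, -3.17]
[0.1, 0.019, 0.009, -0.0001, 0, 0, -3.17]
[0.1, 0.0184, 0.0101, -0.0001, 0, 0, -3.17]
```

Emit:
play_rows(moves=[[0.1,0.015,-0.004,-0.002,0.2,0,-3],[0.1,0.0205,-0.0035,-0.002,0,0,-3.2],[0.1,0.021,-0.0023,-0.001,0,0,-3.2],[0.1,0.021,-0.001,-0.001,0,0,-3.2],[0.1,0.021,0,-0.001,0,0,-3.2],[0.1,0.021,0.001,-0.001,0,0,-3.2],[0.1,0.021,0.0023,-0.001,0,0,-3.2],[0.1,0.0205,0.0035,-0.001,0,0,-3.2]])

```text
clock: 56.8
position: [0.536, 0.026, 0.2336]
tcp_rot: [0.005, 0.525, 0.851, 0.002]
ft_force: [-0.8, 0.1, -0.2]
width: 0.451
```

Emit:
play_rows(moves=[[0.1,0.0205,0.0045,0,0,0,-3.2],[0.1,0.02,0.006,0,0,0,-3.2],[0.1,0.02,0.007,0,0,0,-3.2],[0.1,0.0195,0.008,0,0,0,-3.2],[0.1,0.015,0.007,0,0,0,-3],[0.1,0.005,0.003,0,0,0,-2],[0.1,0,0,0,0,0,0],[0.1,0,0,0,0,0,0]])

```text
clock: 57.47
position: [0.5078, 0.1385, 0.2333]
tcp_rot: [0.006, 0.376, 0.926, 0.003]
ft_force: [-0.0, -0.4, 0.2]
width: 0.451
```

```bash
python3 - <<'E'
from h import *
plan([.505,.1538,.195],45,4,0.1)
s=snap('side','side9.png')
E
```

```text
at [0.5078 0.1385 0.2333] yaw 45.8 z [ 0.014  0.001 -1.   ] q6 -33 F [-0.  -0.4  0.2] w 0.451 t 57.5
tilt fix on row 1 [ 0.61  0.53 -0.  ]
[0.1, 0.0032, 0.0023, 0.0096, 0, 0, 0.19]
[0.1, 0.0032, 0.0022, 0.0096, 0, 0, 0.19]
[0.1, 0.0032, 0.0022, 0.0096, 0, 0, 0.19]
[0.1, 0.0032, 0.0022, 0.0096, 0, 0, 0.19]
```

Emit:
play_rows(moves=[[0.1,0.003,0.002,0.004,0.6,0.5,0.2],[0.1,0.003,0.002,0.008,0,0,0.2],[0.1,0.0025,0.002,0.008,0,0,0.2],[0.1,0.001,0.001,0.008,0,0,0],[0.1,0,0,0.008,0,0,0],[0.1,0,0,0.004,0,0,0],[0.1,0,0,0,0,0,0],[0.1,0,0,0,0,0,0]])

```text
clock: 58.18
position: [0.5061, 0.147, 0.1867]
tcp_rot: [-0.001, 0.386, 0.923, -0.002]
ft_force: [0.1, -0.2, 0.2]
width: 0.451
```

```bash
python3 - <<'E'
from h import *
plan([.505,.1538,.1553],45,4,0.1)
E
```

```text
at [0.5061 0.147  0.1867] yaw 44.6 z [-0.004 -0.002 -1.   ] q6 -31 F [ 0.1 -0.2  0.2] w 0.451 t 58.2
tilt fix on row 1 [-0.25 -0.08 -0.  ]
[0.1, 0.0014, 0.001, 0.0079, 0, 0, -0.1]
[0.1, 0.0014, 0.001, 0.0079, 0, 0, -0.1]
[0.1, 0.0014, 0.001, 0.0079, 0, 0, -0.1]
[0.1, 0.0014, 0.001, 0.0079, 0, 0, -0.1]
```

Emit:
play_rows(moves=[[0.1,0.002,0.0015,0.002,-0.2,0,0],[0.1,0.0015,0.001,0.006,0,0,0],[0.1,0.0005,0.0005,0.007,0,0,0],[0.1,0,0,0.007,0,0,0],[0.1,0,0,0.005,0,0,0],[0.1,0,0,0.001,0,0,0],[0.1,0,0,0,0,0,0],[0.1,0,0,0,0,0,0]])

```text
clock: 58.85
position: [0.5055, 0.1526, 0.1561]
tcp_rot: [-0.0, 0.386, 0.923, 0.0]
ft_force: [0.2, 0.2, -0.4]
width: 0.444
```

```bash
python3 - <<'E'
from h import *
plan([.505,.1538,.1553],45,4,0.1)
E
```

```text
at [0.5055 0.1526 0.1561] yaw 44.6 z [-0.001  0.001 -1.   ] q6 -31 F [ 0.2  0.2 -0.4] w 0.444 t 58.9
tilt fix on row 1 [ 0.01 -0.05  0.  ]
[0.1, 0.0003, 0.0001, 0.0002, 0, 0, -0.09]
[0.1, 0.0003, 0.0001, 0.0002, 0, 0, -0.09]
[0.1, 0.0003, 0.0001, 0.0002, 0, 0, -0.09]
[0.1, 0.0003, 0.0001, 0.0002, 0, 0, -0.09]
```

Emit:
play_rows(moves=[[1,0,0,0,0,0,0],[1,0,0,0,0,0,0],[1,0,0,0,0,0,0],[1,0,0,0,0,0,0],[1,0,0,0,0,0,0],[1,0,0,0,0,0,0],[1,0,0,0,0,0,0],[1,0,0,0,0,0,0]])

```text
clock: 59.52
position: [0.5062, 0.1526, 0.157]
tcp_rot: [0.0, 0.386, 0.923, 0.001]
ft_force: [-0.5, -0.3, -0.2]
width: 0.15
```

Emit:
play_rows(moves=[[1,0,0,-0.0025,0,0,0],[1,0,0,-0.0025,0,0,0],[1,0,0,0,0,0,-5],[1,0,0,0,0,0,-7],[1,0,0,0,0,0,-7],[1,0,0,0,0,0,-7],[1,0,0,0,0,0,-7],[1,0,0,0,0,0,-7]])

```text
clock: 60.18
position: [0.5068, 0.1541, 0.1575]
tcp_rot: [0.001, 0.038, 0.999, 0.002]
ft_force: [2.7, 1.9, -5.6]
width: 0.156
```

```bash
python3 - <<'E'
from h import *
plan([.505,.1538,.1585],103.5,4,1)
E
```

```text
at [0.5068 0.1541 0.1575] yaw 85.6 z [ 0.002  0.004 -1.   ] q6 -72 F [ 2.7  1.9 -5.6] w 0.156 t 60.2
tilt fix on row 1 [ 0.25  0.09 -0.  ]
[1, 0.0004, -0.0001, -0.0003, 0, 0, -4.47]
[1, 0.0004, -0.0001, -0.0003, 0, 0, -4.47]
[1, 0.0004, -0.0, -0.0003, 0, 0, -4.47]
[1, 0.0004, 0.0, -0.0003, 0, 0, -4.47]
```

Emit:
play_rows(moves=[[1,0,0,-0.0015,0,0,-4.5],[1,0,0,-0.0005,0,0,-4.5],[1,0,0,0,0,0,-4.5],[1,0,0,0,0,0,-4],[1,0,0,0,0,0,0],[1,0,0,0.003,0,0,0],[1,0,0,0.003,0,0,0],[1,0,0,0.003,0,0,0]])

```text
clock: 60.85
position: [0.5067, 0.1549, 0.1466]
tcp_rot: [0.001, -0.121, 0.993, 0.003]
ft_force: [1.7, 1.9, -5.5]
width: 0.152
```

Emit:
play_rows(moves=[[1,0,0,0.003,0,0,0],[1,0,0,0.003,0,0,0],[1,0,0,0.003,0,0,0],[1,0,0,0.002,0,0,0],[1,0,0,0.001,0,0,0],[1,0,0,0,0,0,0],[1,0,0,0,0,0,0],[1,0,0,0,0,0,0]])

```text
clock: 61.52
position: [0.5068, 0.1549, 0.137]
tcp_rot: [0.001, -0.12, 0.993, 0.003]
ft_force: [2.2, 0.1, -3.2]
width: 0.155
```

```bash
python3 - <<'E'
from h import *
plan([.505,.1538,.1365],103.7,1,1)
E
```

```text
at [0.5068 0.1549 0.137 ] yaw 103.8 z [ 0.001  0.005 -1.   ] q6 -90 F [ 2.2  0.1 -3.2] w 0.155 t 61.5
tilt fix on row 1 [ 0.29  0.12 -0.  ]
[1, 0.002, -0.0006, 0.0005, 0, 0, 0.06]
```

The plunger is down 20 mm, back to home. Releasing, clearing away and checking.

Emit:
play_rows(moves=[[0.3,0,0,0,0,0,0],[0.1,0,0,0,0,0,0],[0,0,0,0,0,0,0],[0,0,0,0,0,0,0],[0,0,0,-0.01,0,0,0],[0,0,0,-0.015,0,0,0],[0,0,0,-0.02,0,0,0],[0,0,0,-0.02,0,0,0]])

```text
clock: 62.18
position: [0.5038, 0.1538, 0.2021]
tcp_rot: [-0.004, -0.12, 0.993, 0.002]
ft_force: [0.7, -0.3, 0.4]
width: 0.496
```

Emit:
play_rows(moves=[[0,0,0,-0.015,0,0,0],[0,0.015,0.005,0,0,0,0],[0,0.02,0.005,0,0,0,0],[0,0.02,0.005,0,0,0,0],[0,0.02,0.005,0,0,0,0],[0,0.01,0,0,0,0,0],[0,0,0,0,0,0,0],[0,0,0,0,0,0,0]])

```text
clock: 62.85
position: [0.4204, 0.1541, 0.2329]
tcp_rot: [0.007, -0.12, 0.993, 0.003]
ft_force: [0.6, 0.9, -0.8]
width: 0.499
```

```bash
python3 - <<'E'
from h import *
plan([.505,.1538,.1365],103.7,1,1)
s=snap('side','side10.png');t=snap('top','top10.png')
c=cv2.resize(s[140:270,225:385,::-1],None,fx=5,fy=4.6,interpolation=cv2.INTER_CUBIC)[:598]
cv2.imwrite('pics/c13.png',c)
d=cv2.resize(t[100:300,90:400,::-1],None,fx=2.5,fy=2.5,interpolation=cv2.INTER_CUBIC); cv2.imwrite('pics/c14.png',d)
E
```

```text
at [0.4204 0.1541 0.2329] yaw 103.8 z [ 0.013  0.008 -1.   ] q6 -87 F [ 0.6  0.9 -0.8] w 0.499 t 62.9
tilt fix on row 1 [ 0.29  0.86 -0.  ]
[1, -0.0821, -0.0205, 0.0964, 0, 0, 0.09]
```

View pics/c13.png

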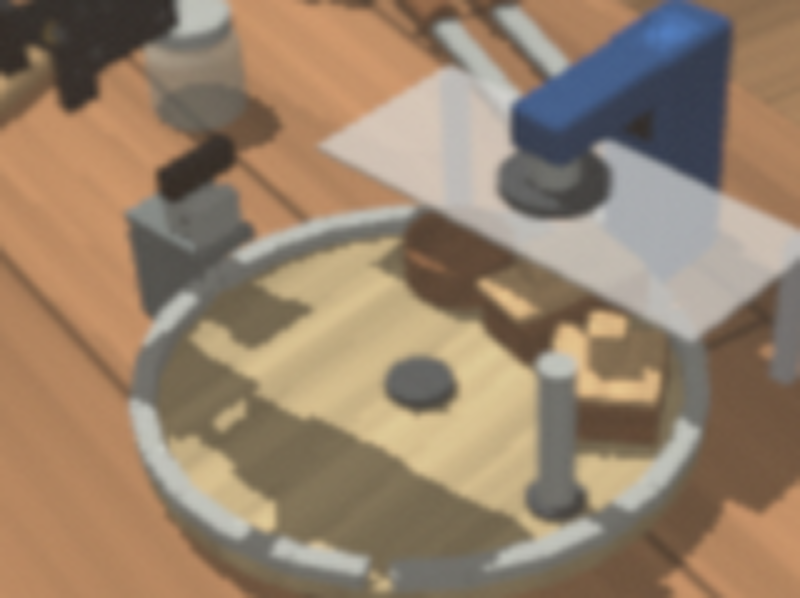

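View pics/c14.png

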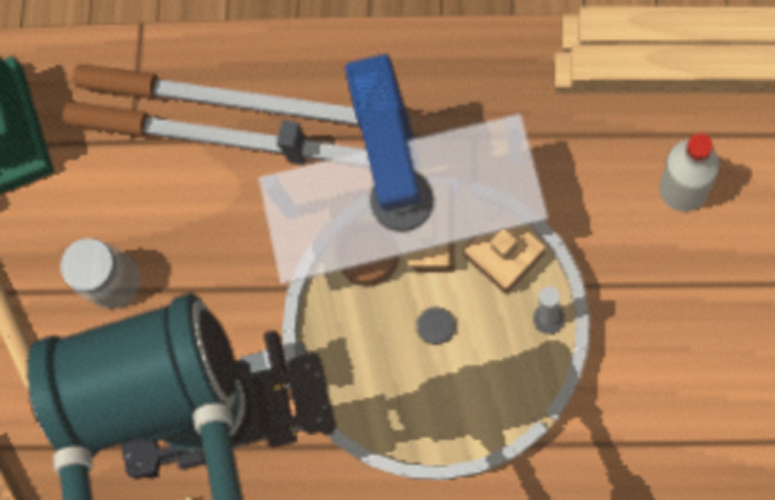

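Everything is back in place:
- **Plunger:** the handle bar is at side pixel (264.4,176.5), against (264.4,176.2) when home at the start.
- **Table:** the post top is at (336.4,219.3), against (336.5,219.3) at the start.
- **Lids and containers:** both lids lie flat, and the jar and bottle are upright.
- **Arm:** it is clear of everything.

I'm handing the job in.

```bash
python3 -c "
from station import env
print(env.sign_off())"
```

```text
the job is handed in; nothing more can be done
None
```

The job is done and handed in at about 63 s of the 210 s. The table is back at the pressing stop and locked, with the boxes under the guard and both lids seated. No verdict was reported.

**What I did**
- I parked the plunger out, let go, turned the table to the loading stop by its post, and relocked it.
- I put the square and oblong lids on their boxes. No round lid showed in either camera view, so I took it as absent, and the round box stays open.
- I parked the plunger again, turned the table back to the pressing stop, and relocked it. The purple and black look-alikes were not touched.

**Last checks**
- **Table and plunger:** the handle bar and post top are within 0.3 pixel of where they started. The plunger came down the full 20 mm both times.
- **Lids:** both went down to within 0.1 mm of the computed seated height and looked level in the pictures.
- **Surroundings:** the glue bottle and screw jar are upright, and the arm is clear with no contact force.

**What failed or disagreed**
- **First grip:** my first grip on the handle closed empty because it was about 12 mm too high. I repeated it lower and it held.
- **Square box position:** the cameras put the box 119–123 mm from the table's centre instead of 115 mm. I aimed between the two, and the lid went in without searching.

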